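Fish the ballast block out of a deep post socket with a lifting key

ROBOT

A 7-joint arm with a two-finger parallel gripper is mounted at the origin on a cart in front of the work surface, level with it; the furniture and walls round the work are solid. World frame = base frame: x ahead of the robot, y to its left, z up, the work surface at z = 0. Lengths are in m, angles in rad, forces in N, time in s.
With the tool pointing down it reaches from about 0.425 to 0.95 m from the base axis. Payload 16.7 kg.
Tool frame: the origin (TCP) lies at the very end of the fingers, on their centre line; the grasp point (between the pads) lies 19 mm behind it; z points along the fingers, x is the direction in which the jaws open and shut, and the axes are right-handed (so a half turn about z gives the same grasp; the last joint's range is limited). The gripper opens to 94 mm and grips with 3 to 60 N. Pads are 16 mm wide; open, the fingers measure 119 mm over their backs; the gripper's body (75 mm by 177 mm) begins 78 mm behind the grasp point.
Start: joints at [-1.355, 0.426, 0.074, 1.606, -0.034, 1.111, -0.067], TCP at [0.241, 0.63, 0.205] pointing down, gripper open.
Joint ranges: [-2.85, 2.85], [-0.5, 2.14], [-1.23, 1.37], [0.21, 2.46], [-1.02, 4.16], [0.16, 2.05], [-2.73, 2.73]. Speed limits (rad/s): [1.89, 1.89, 2.39, 2.39, 3.01, 3.01, 3.01].

INTERFACE

Orientations are given as a unit quaternion [w, x, y, z].
In Python, from workcell import r gives the robot as it stands.
- The arm moves only by the tool servo_tool, never from a script. Its argument "increments" is a list of rows, each a list of 7 numbers: the shift along the tool's x, y, z in mm, then the turn, a rotation vector about the tool's x, y, z in degrees, then the finger opening in mm, from 0 to 94. A call has exactly 8 rows; each row shifts and turns the pose as measured when the row begins, along the tool's axes as they then stand; what a row does not reach is not made up. A row lasts 1/10 s, in which the tool goes at most 50 mm and 8.59 degrees, less where a joint would pass 70% of its speed; a pose out of reach is approached as far as the arm can. A call with a gripper value outside its range is refused whole. The fingers move at their own pace and stop on an object; the grip force is fixed at half the most. Time passes only in rows, so rows that do not move let the fingers close, or fill a call up. It gives the time, the measured TCP pose, the force and the opening at its end, in the units of the state.
- r.state(): the state, without advancing time (a new reading comes with each control period).
- r.camera(name): name is "side" or "top" or "wrist"; returns a dict with "img" (400x640x3 uint8, red, green, blue), "fx", "fy", "cx", "cy" (pixels), "k1" (the pictures are not rectified: a ray, as slopes to the right and down, at radius r is drawn at 1 + k1 r^2 times it, then the intrinsics apply), "camera_from_world" (4x4, takes a point from world to camera coordinates); the wrist camera has in their place "tool_from_camera" (4x4, takes a point from camera to tool coordinates, whose origin is the TCP and whose axes are the tool frame's). Camera axes: x right, y up, looking along -z (the intrinsics and any distortion apply to the point x, -y, -z); pixel columns grow to the right and rows downward; lengths in m; the calibration is good to about 2 mm. A picture is of the moment at which its call begins: read the wrist's pose just before it. There is no depth.
- r.close_job(): hands the job in, once; it reports no verdict.
Trained networks look in a picture, given as the dict that the camera call returned (one of the last four; its "shot" number tells which), for a name from the list of things; names that differ only in an ending like _2 or _b are one class to them, and where a whole thing is asked for, a point or a joint stands for the part that bears it (a point fixed in the world has none). Each returns a list of dicts, best first, with "p" (0 to 1); they miss things now and then, are a little off and sometimes report something else, mostly with a low value. They report only what shows in the picture. A call takes as long as a camera call. They do not tell look-alikes from the thing itself.
- r.boxes_of(target, picture): "position" ([x, y, z] in m, in world coordinates, good to about 4 mm: the middle of the surface that is visible of it).
- r.outline_of(target, picture): "mask" (400x640 bool, what is visible of it).
The state is a dict: "time": time; "joints": joint angles; "qd": joint speeds; "joint_torque": joint torques, N m; "eef_pos": TCP position; "eef_rot": TCP orientation; "force": force on the tool from outside, world axes, zero at the start; "wrist_torque": the same for the moment, N m; "opening": opening from 0.0 (shut) to 1.0 (fully open).
Only numpy, scipy, OpenCV 4.12 (cv2) and the standard library are available. Lean on these libraries where they do the work, as an engineer would, in place of code of your own. Each camera call takes 0.05 s, during which the arm holds its last target. There are 200 camera calls.

TASK

Take the lifting key from its stand and fish the ballast block out of the deep square post socket with it: feel gently for the slot in the block's swivelling cap, turn the key's foot under the cap and draw the block out. Stand the block upright on the low wooden board, free the key and hang it back in its stand. Never press or pull hard on the block or the socket with the key, do not touch the block with the fingers, and leave the clay bell, the small cup and the wooden stamp where they are.

Things in the scene. Friction and masses are not known exactly. Their poses are not given: they have to be found in the camera images.
- lift_key: lifting key, 179 mm tall, 90 g, upright in its stand. Origin at the centre of its foot's underside; z up the rod, x along the foot. Foot: steel bar 22 (x) x 5 (y) x 5 mm, flat below and rounded on top. Above it a 6 mm rod, a collar 32 mm wide from 60 to 66 mm above the origin, an 8 mm rod and the grip
- key_grip (a point): middle of the key's flat wooden grip, 26 (x) x 14 (y) x 44 mm, 157 mm above the key's origin (it spans 135 to 179 mm): grasp it across its 14 mm (y)
- key_stand: fixed wooden block 74 (x) x 60 (y) x 70 mm, origin at the centre of its underside. An oblong opening 27 (x) x 13 mm (y) goes right through it from the top at its centre; the key hangs in it with the foot through the opening (foot along the stand's x, either way round) and the collar resting on the top face, the key's origin then 10 mm above the stand's origin
- socket: fixed upright square steel tube on a 84 mm foot plate, origin at the centre of its underside. Bore 40 x 40 mm with walls 6 mm thick, open at the top; rim 120 mm above the origin; inside, a stiff rubber pad (8 N per mm, gives 3 mm) whose top, on which the block stands, is 10 mm above the origin. Two round iron trivets stand upright in a rack on the table, 160 mm high, beside the way to it
- ballast: loose steel ballast block 34 x 34 x 32 mm, 0.14 to 0.24 kg, in the bottom of the socket with 3 mm play all round. Origin at the centre of its underside. Its top 4 mm is a slotted cap; under the cap is a cavity 26 x 26 mm, 18 mm high (10 to 28 mm above the origin), in which the key's foot can turn; with the foot below the cap and turned 1 rad or more from the slot the key lifts the block
- cap_top (a point): centre of the block's cap, on its top face. The cap is a disc 33 mm wide, 4 mm thick, with an oblong slot 26 x 9 mm at its centre. It swivels stiffly on the block (0.25 N m friction, stops at 0.85 rad): the slot's long way lies anywhere from -0.7 to +0.7 rad (about z) from the block's x axis. This angle is not measured: feel for it with the foot
- board: fixed low dark wooden board 90 x 90 x 10 mm, origin at the centre of its underside, top 10 mm above it
- clay_bell: little clay bell, 43 mm wide, 59 mm tall, a loose bystander; origin at the centre of its underside
- small_cup: small carved cup, 64 mm wide, 50 mm tall, a loose bystander; origin at the centre of its underside
- stamp: small wooden hand stamp with a turned knob, 22 x 30 mm, 42 mm tall, a loose bystander; origin at the centre of its underside
There are look-alikes about, which are no part of the job. There is more than one size of the lift_key; the one meant has the size given above.

How it is judged:
On the way, in this order (a step that is already met when the one before it is completed fails the run):
1. the key's foot is under the cap of the block, which still stands in the socket (z of lift_key in the frame of ballast below 0.0235 m and horizontal distance between lift_key and ballast below 0.008 m and z of ballast in the frame of socket below 0.014 m), for 0.1 s.
2. the block hangs on the key, wholly above the socket's rim (z of ballast in the frame of socket above 0.121 m and contact force between lift_key and ballast above 0.5 N), for 0.1 s.
At the end, for the whole second after the job is handed in: The block stands upright (within 0.1 rad) and at rest on the board, its centre within 30 mm of the board's centre along each of the board's sides; the key hangs upright and at rest in its stand, collar seated within 4 mm and within 9 mm of the stand's centre (x of ballast in the frame of board between -0.03 and 0.03 m and y of ballast in the frame of board between -0.03 and 0.03 m and z of ballast in the frame of board between 0.006 and 0.014 m and angle between each of ballast, lift_key's own z axis and vertical below 0.1 rad and linear speed of each of ballast, lift_key below 0.02 m/s and z of lift_key in the frame of key_stand between 0.006 and 0.014 m and horizontal distance between lift_key and key_stand below 0.009 m); the robot touches nothing.
It fails at once if the key presses or pulls on the block with more than 15 N (contact force between lift_key and ballast above 15 N).
It fails at once if the key or the block is forced against the socket with more than 15 N (contact force between any of lift_key, ballast and socket above 15 N).
It fails at once if the fingers touch the block (contact force between the fingers and ballast above 0.3 N).
It fails at once if a bystander is pushed more than 15 mm from its place (distance of any of clay_bell, small_cup, stamp from where it was at the start of the episode above 0.015 m).
It also fails if it takes over 72 s, if anything falls off the work surface, if the arm or the gripper's body presses on something with over 40 N, if the wrist force passes 120 N, or if a joint passes its speed limit or range.

## Working session

There is one attempt and no reset: what is moved stays moved. The work goes in short steps, Python scripts to look and compute and a tool call to move; the robot and the scene stay as the last step left them, time stands still between calls to the robot, and variables do not carry over. Pictures are saved under pics/ and viewed, about 8 in all and at most 12, crops included, and the job is handed in when it is done.

Besides the shell and the picture viewer there is one more tool, called after "Emit:" as name(argument=value, ...), one argument or row to a line, values as JSON. servo_tool: Moves the arm, as the interface text tells. Its arguments: {"type":"object","properties":{"increments":{"type":"array"}},"required":["increments"]}

```bash
ls; mkdir -p pics
cat > h.py <<'E'
import numpy as np, cv2
from scipy.spatial.transform import Rotation as R
from workcell import r
def T_tool(s):
    q=s['eef_rot']; T=np.eye(4); T[:3,:3]=R.from_quat([q[1],q[2],q[3],q[0]]).as_matrix(); T[:3,3]=s['eef_pos']; return T
def grab(name):
    s=r.state(); c=r.camera(name)
    c['cfw']=np.array(c['camera_from_world']) if 'camera_from_world' in c else np.linalg.inv(T_tool(s)@np.array(c['tool_from_camera']))
    return c
def proj(c,P):
    p=c['cfw']@np.append(P,1); x,y=p[0]/-p[2],-p[1]/-p[2]; k=1+c['k1']*(x*x+y*y)
    return np.array([c['fx']*x*k+c['cx'],c['fy']*y*k+c['cy']])
def ray(c,u,v):
    d=np.array([(u-c['cx'])/c['fx'],(v-c['cy'])/c['fy']]); s=d.copy()
    for _ in range(20): s=d/(1+c['k1']*(s@s))
    W=np.linalg.inv(c['cfw']); return W[:3,3],W[:3,:3]@np.array([s[0],-s[1],-1])
def atz(c,u,v,z):
    o,d=ray(c,u,v); return o+d*(z-o[2])/d[2]
def save(c,n,crop=None,f=1):
    im=c['img'][:,:,::-1]
    if crop: im=im[crop[1]:crop[3],crop[0]:crop[2]]
    cv2.imwrite('pics/'+n,cv2.resize(im,None,fx=f,fy=f,interpolation=cv2.INTER_CUBIC))
E
python3 - <<'E'
from h import *
print(r.state())
for n in ['top','side']:
    c=grab(n); save(c,n+'0.png')
    print(n,c['fx'],c['k1'],np.linalg.inv(c['cfw'])[:3,3].round(3))
    for t in ['lift_key','key_stand','socket','ballast','board','clay_bell','small_cup','stamp']:
        print(t,[(round(b['p'],2),np.round(b['position'],3).tolist(),proj(c,b['position']).round().tolist()) for b in r.boxes_of(t,c)][:4])
E
```

```text
pics
{'time': 0.0, 'joints': array([-1.35446955,  0.4267261 ,  0.07387176,  1.60656067, -0.0340806 ,
        1.11082992, -0.06710676]), 'qd': array([-3.29521554e-04,  7.18208216e-04, -8.78753816e-06, -1.38640634e-03,
       -5.32354664e-04,  1.62457180e-03, -4.93447896e-04]), 'joint_torque': array([ 8.74670313e-04, -9.35824800e+01,  3.66653793e+00, -4.54198086e+01,
       -4.90230240e-02,  2.02556112e-02,  1.76423810e-04]), 'eef_pos': array([0.24135636, 0.62992109, 0.20480064]), 'eef_rot': array([ 4.05457555e-04,  8.23943320e-01,  5.66671868e-01, -4.85047906e-04]), 'force': array([0.21824542, 0.58775522, 0.50403875]), 'wrist_torque': array([-0.02687564, -0.01570695, -0.00996789]), 'opening': 0.999944337543417}
top 499.2320013748623 -0.16017433207390427 [0.44  0.183 1.211]
lift_key [(0.96, [0.349, 0.342, 0.206], [237.0, 281.0]), (0.6, [0.472, 0.195, 0.19], [310.0, 220.0])]
key_stand [(0.62, [0.477, 0.194, 0.068], [311.0, 219.0])]
socket [(0.72, [0.552, -0.046, 0.049], [413.0, 186.0])]
ballast [(0.64, [0.557, -0.066, 0.044], [420.0, 184.0]), (0.26, [0.47, 0.327, 0.006], [256.0, 224.0])
[... 185 characters left out ...]
431.66839939947266 -0.004082661810297826 [ 1.184 -0.058  0.664]
lift_key [(0.78, [0.358, 0.347, 0.186], [365.0, 129.0]), (0.63, [0.486, 0.19, 0.131], [320.0, 191.0]), (0.51, [0.619, 0.05, 0.091], [273.0, 263.0])]
key_stand [(0.71, [0.507, 0.18, 0.057], [319.0, 224.0]), (0.26, [0.577, -0.064, 0.059], [211.0, 274.0])]
socket [(0.61, [0.58, -0.061, 0.06], [212.0, 274.0]), (0.38, [0.484, 0.191, 0.133], [321.0, 189.0])]
ballast []
board []
clay_bell [(0.56, [0.705, 0.067, 0.026], [297.0, 318.0])]
small_cup [(0.91, [0.628, 0.128, 0.038], [315.0, 275.0]), (0.74, [0.384, 0.265, 0.02], [335.0, 198.0]), (0.57, [0.487, 0.19, 0.132], [320.0, 191.0])]
stamp [(0.44, [0.385, 0.261, 0.018], [334.0, 199.0])]
```

View pics/top0.png

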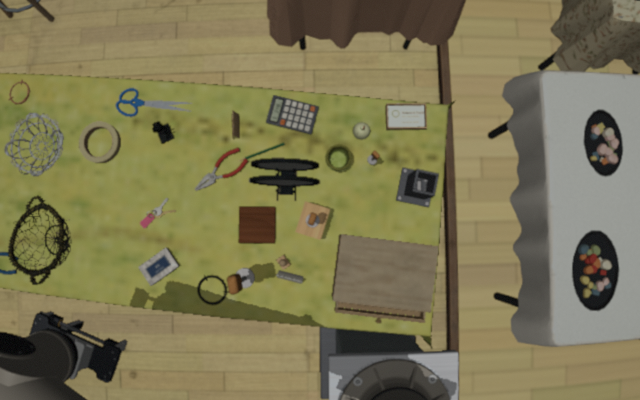

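View pics/side0.png

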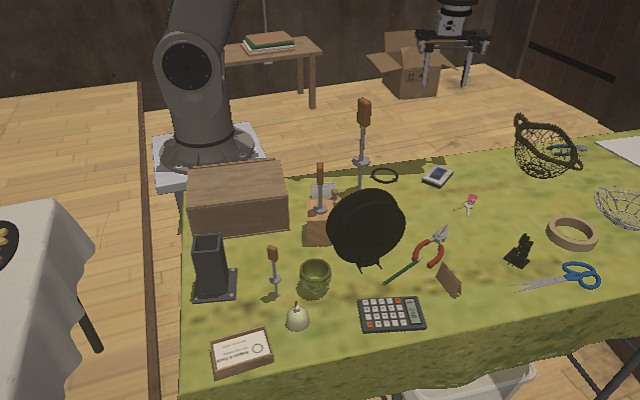

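The top view shows the stand with the key at px (315,219), the socket at (417,186), the board at (257,224), the trivets at (285,172) and a big wooden box at (385,275). The side view shows a small look-alike key at (273,262) and a tall one at (362,130). So the real key is the one in the stand at about (0.475, 0.195). Next I'll raise the arm and look from the wrist camera.

```bash
cat >> h.py <<'E'
def yaw_of(T): return np.degrees(np.arctan2(T[1,0],T[0,0]))
def plan(pos,yaw=None,n=8,s=None):
    """rows of tool-frame shift (mm) & turn (deg) to go to pos with tool pointing down and tool-x yaw (deg)"""
    T=T_tool(s or r.state()); 
    y0=yaw_of(T); yaw=y0 if yaw is None else yaw
    c,s_=np.cos(np.radians(yaw)),np.sin(np.radians(yaw))
    G=np.array([[c,s_,0],[s_,-c,0],[0,0,-1]])
    tot=R.from_matrix(T[:3,:3].T@G).as_rotvec(degrees=True)
    d=(np.array(pos)-T[:3,3])*1000; Rm=T[:3,:3]
    print('dist',np.round(d,1),'tot turn',tot.round(2))
    for i in range(n):
        Ri=Rm@R.from_rotvec(tot*i/n,degrees=True).as_matrix()
        print([float(x) for x in np.r_[(Ri.T@d/n).round(1),(tot/n).round(2)]])
E
python3 - <<'E'
from h import *
c=grab('wrist'); print(np.round(c['tool_from_camera'],3),c['fx'])
plan([0.44,0.22,0.40],70,16)
E
```

```text
[[ 1.    -0.    -0.    -0.001]
 [-0.001 -0.959 -0.284 -0.083]
 [-0.     0.284 -0.959 -0.179]
 [ 0.     0.     0.     1.   ]] 285.5358906149937
dist [ 198.6 -410.3  194.5] tot turn [-0.   -0.   -0.96]
[-19.5, 20.8, -12.2, -0.0, -0.0, -0.06]
[-19.5, 20.7, -12.2, -0.0, -0.0, -0.06]
[-19.6, 20.7, -12.2, -0.0, -0.0, -0.06]
[-19.6, 20.7, -12.2, -0.0, -0.0, -0.06]
[-19.6, 20.7, -12.2, -0.0, -0.0, -0.06]
[-19.6, 20.7, -12.2, -0.0, -0.0, -0.06]
[-19.6, 20.6, -12.2, -0.0, -0.0, -0.06]
[-19.7, 20.6, -12.2, -0.0, -0.0, -0.06]
[-19.7, 20.6, -12.2, -0.0, -0.0, -0.06]
[-19.7, 20.6, -12.2, -0.0, -0.0, -0.06]
[-19.7, 20.6, -12.2, -0.0, -0.0, -0.06]
[-19.7, 20.5, -12.2, -0.0, -0.0, -0.06]
[-19.8, 20.5, -12.2, -0.0, -0.0, -0.06]
[-19.8, 20.5, -12.2, -0.0, -0.0, -0.06]
[-19.8, 20.5, -12.2, -0.0, -0.0, -0.06]
[-19.8, 20.5, -12.2, -0.0, -0.0, -0.06]
```

Emit:
servo_tool(
  increments=[
    [0,0,-45,0,0,0,94],
    [0,0,-45,0,0,0,94],
    [-20,20,-40,0,0,0,94],
    [-28,30,-30,0,0,0,94],
    [-30,30,-20,0,0,0,94],
    [-32,32,-10,0,0,0,94],
    [-32,32,0,0,0,0,94],
    [-32,32,0,0,0,0,94],
  ],
)

```text
time: 1.75
eef_pos: [0.3432, 0.4019, 0.4019]
eef_rot: [0.0, 0.821, 0.571, -0.001]
force: [1.2, 0.1, 0.3]
opening: 1.001
```

Emit:
servo_tool(
  increments=[
    [-32,32,0,0,0,0,94],
    [-32,32,0,0,0,0,94],
    [-32,32,0,0,0,0,94],
    [-32,32,0,0,0,0,94],
    [-25,32,0,0,0,0,94],
    [-20,22,0,0,0,0,94],
    [0,0,0,0,0,0,94],
    [0,0,0,0,0,0,94],
  ],
)

```text
time: 2.55
eef_pos: [0.458, 0.1591, 0.4045]
eef_rot: [-0.001, 0.824, 0.567, 0.002]
force: [-0.4, -0.1, -0.8]
opening: 0.999
```

Run:
```python
from h import *
s=r.state(); T=T_tool(s); print(s['time'],T.round(4),s['joints'].round(2),s['opening'])
c=grab('wrist'); save(c,'w1.png')
for t in ['key_grip','lift_key','key_stand','board','stamp','socket']:
    for b in r.boxes_of(t,c)[:3]: print(t,round(b['p'],2),np.round(b['position'],3),proj(c,b['position']).round())
```

```text
2.55 [[ 0.3578  0.9338  0.0029  0.458 ]
 [ 0.9338 -0.3578  0.0043  0.1591]
 [ 0.0051  0.0012 -1.      0.4045]
 [ 0.      0.      0.      1.    ]] [-0.91 -0.04  0.43  1.75  0.02  1.43  0.72] 0.9985056284089868
key_grip 0.9 [0.47  0.193 0.163] [344. 167.]
key_grip 0.81 [0.616 0.056 0.093] [299. 255.]
key_grip 0.58 [0.348 0.344 0.225] [437.  32.]
lift_key 0.67 [0.618 0.052 0.088] [298. 256.]
lift_key 0.66 [0.348 0.341 0.221] [433.  35.]
lift_key 0.64 [0.474 0.194 0.16 ] [346. 168.]
key_stand 0.9 [0.46  0.197 0.07 ] [340. 151.]
key_stand 0.43 [0.469 0.327 0.011] [402. 127.]
board 0.95 [0.47  0.33  0.011] [403. 127.]
board 0.28 [ 0.53  -0.04   0.005] [246. 216.]
stamp 0.68 [0.381 0.26  0.015] [355.  96.]
socket 0.91 [ 0.528 -0.042  0.003] [245. 216.]
```

View pics/w1.png

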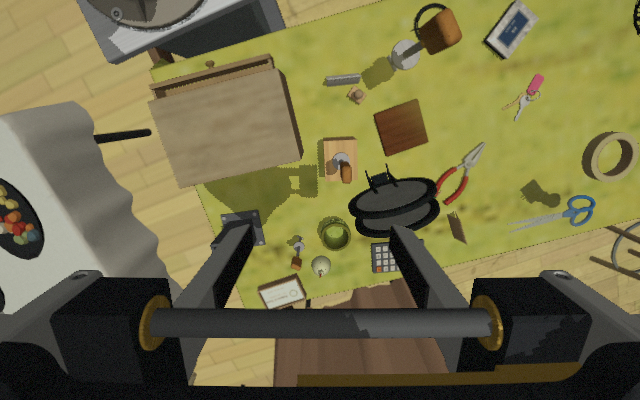

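The picture shows the stand at (340,158) with the key grip at (346,172), the board at (401,127), the trivets at (393,205) and the socket's foot plate at (240,228), partly hidden by a finger. Next I'll measure the stand, its yaw and the grip.

Run:
```python
from h import *
c=grab('wrist'); save(c,'w2.png',(300,110,440,210),5.7)
m=np.array(r.outline_of('key_stand',c)[0]['mask']).astype(np.uint8)
k=np.array(r.outline_of('key_grip',c)[0]['mask']).astype(np.uint8)
m2=m|k
def rect(m,z):
    ys,xs=np.nonzero(m); P=np.array([atz(c,x,y,z)[:2] for x,y in zip(xs,ys)])*1000
    h=cv2.convexHull(P.astype(np.float32)); return cv2.minAreaRect(h)
print('stand z70',rect(m,0.07)); print('grip z167',rect(k,0.189), k.sum())
for b in r.outline_of('board',c)[:1]: print('board',rect(np.array(b['mask']),0.01))
for i,b in enumerate(r.outline_of('key_grip',c)[:3]):
    ys,xs=np.nonzero(b['mask']); print(i,xs.min(),xs.max(),ys.min(),ys.max())
```

```text
stand z70 ((473.441162109375, 192.1138458251953), (59.303043365478516, 80.37657928466797), 71.17191314697266)
grip z167 ((349.450439453125, 338.9862060546875), (44.305049896240234, 94.39090728759766), 9.225813865661621) 2087
board ((469.134765625, 325.56689453125), (90.9393539428711, 90.95513153076172), 89.31339263916016)
0 387 461 10 71
1 331 350 153 182
2 290 303 238 269
```

View pics/w2.png

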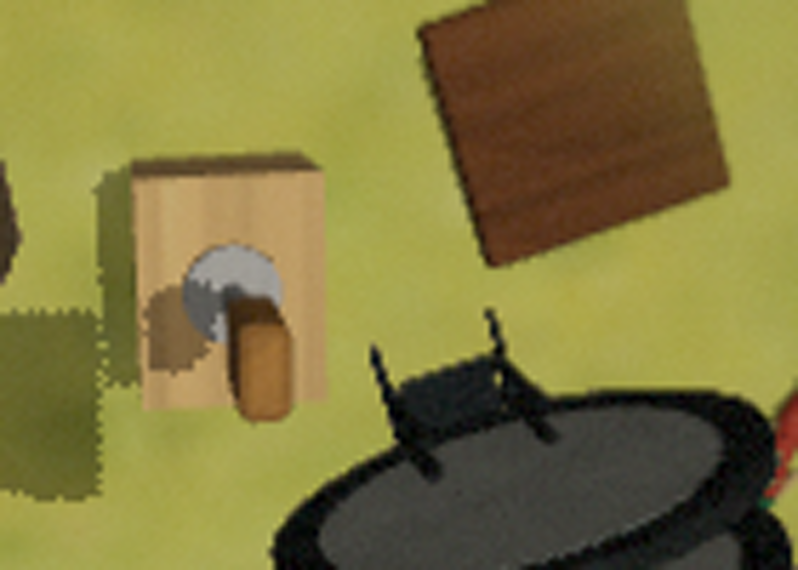

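Run:
```python
from h import *
c=grab('wrist')
P=np.array([atz(c,*(np.array(p)/5.7+[300,110]),0.07)[:2] for p in [(133,177),(324,170),(327,402),(142,409)]])*1000
print(P.round(1),P.mean(0)); 
for a,b in [(0,3),(1,2),(0,1),(3,2)]: d=P[b]-P[a]; print(np.hypot(*d),np.degrees(np.arctan2(d[1],d[0])))
print('collar',atz(c,232/5.7+300,295/5.7+110,.076)); print('grip top',atz(c,267/5.7+300,370/5.7+110,.189))
G=np.array([atz(c,*(np.array(p)/5.7+[300,110]),0.189)[:2] for p in [(240,322),(291,322),(292,418),(240,418)]])*1000
print(G,G.mean(0))
for a,b in [(0,3),(1,2),(0,1),(3,2)]: d=G[b]-G[a]; print(np.hypot(*d),np.degrees(np.arctan2(d[1],d[0])))
# socket from top
c=grab('top'); save(c,'t2.png',(380,150,460,220),9)
plan([0.474,0.193,0.30],69,4)
```

```text
[[432.8 175.5]
 [451.9 232. ]
 [522.8 208.8]
 [503.6 151.8]] [477.76895971 192.02831726]
74.64954477831957 -18.459656929691384
74.57615933428914 -18.091593648306564
59.650839057133226 71.24424619742453
60.12956297448528 71.31799750435111
collar [0.47764454 0.19174888 0.076     ]
grip top [0.47670813 0.19260198 0.189     ]
[[462.94772626 190.40162967]
 [467.42101307 202.13171767]
 [490.52891231 194.37643866]
 [485.88160914 182.21489528]] [476.6948152  192.28117032]
24.35129572956894 -19.645098056130866
24.374563785728416 -18.552349904806437
12.554093327414423 69.12557418929524
13.019238235056022 69.0865916122629
dist [  16.    33.7 -104.4] tot turn [ 0.07 -0.27  0.1 ]
[9.2, 0.7, 26.2, 0.02, -0.07, 0.02]
[9.2, 0.7, 26.1, 0.02, -0.07, 0.02]
[9.2, 0.7, 26.1, 0.02, -0.07, 0.02]
[9.3, 0.7, 26.1, 0.02, -0.07, 0.02]
```

View pics/t2.png

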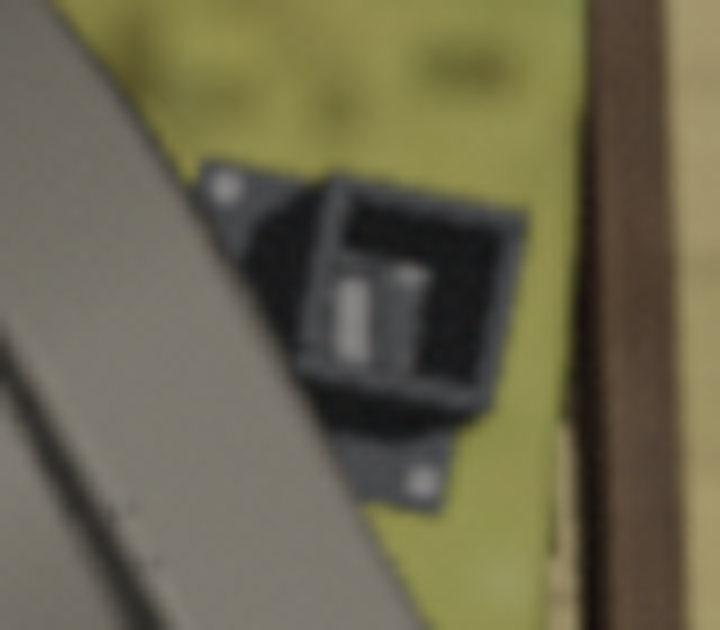

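The socket rim corners show at crop px (337,178), (530,212), (492,408) and (297,370). Inside is the block with a bright oblong at (352,320), probably the slot. The stand's centre is (477.7, 192.0) mm with yaw −18.3°, and its sides measure 74.6 × 59.9 mm, which matches the given size. I'll grasp the key next.

Run:
```python
from h import *
c=grab('top')
P=np.array([atz(c,*(np.array(p)/9+[380,150]),0.12)[:2] for p in [(337,178),(530,212),(492,408),(297,370)]])*1000
print(P.round(1),P.mean(0))
for a,b in [(0,1),(3,2),(0,3),(1,2)]: d=P[b]-P[a]; print(np.hypot(*d),np.degrees(np.arctan2(d[1],d[0])))
q=np.append(P.mean(0)/1000,.042); print('cap crop px',(proj(c,q)-[380,150])*9)
S=np.array([atz(c,*(np.array(p)/9+[380,150]),0.042)[:2] for p in [(340,278),(370,278),(365,362),(334,358)]])*1000
print('slot',S.round(1))
plan([0.4773,0.192,0.26],71.3,8)
```

```text
[[581.2 -43.9]
 [572.4 -92. ]
 [523.9 -80.8]
 [533.9 -32.5]] [552.85684067 -62.27946265]
48.95153165515333 -100.45828628582154
49.37289442594058 -101.63616022394223
48.7161375402961 166.46272944915196
49.709699391962275 166.99852822914445
cap crop px [349.68626341 322.85508921]
slot [[564.8 -60.1]
 [564.7 -68.1]
 [542.5 -66.1]
 [543.6 -57.8]]
dist [  19.3   32.7 -144.4] tot turn [ 0.08 -0.26 -2.2 ]
[4.6, 0.8, 18.1, 0.01, -0.03, -0.27]
[4.6, 0.8, 18.1, 0.01, -0.03, -0.27]
[4.6, 0.8, 18.1, 0.01, -0.03, -0.27]
[4.6, 0.8, 18.1, 0.01, -0.03, -0.27]
[4.6, 0.9, 18.1, 0.01, -0.03, -0.27]
[4.6, 0.9, 18.1, 0.01, -0.03, -0.27]
[4.6, 0.9, 18.1, 0.01, -0.03, -0.27]
[4.6, 1.0, 18.1, 0.01, -0.03, -0.27]
```

Emit:
servo_tool(
  increments=[
    [4.6,0.8,18,0,0,-0.27,94],
    [4.6,0.8,18,0,0,-0.27,94],
    [4.6,0.8,18,0,0,-0.27,94],
    [4.6,0.8,18,0,0,-0.27,94],
    [4.6,0.9,18,0,0,-0.27,94],
    [4.6,0.9,18,0,0,-0.27,94],
    [4.6,0.9,18,0,0,-0.27,94],
    [4.6,1,18,0,-0.2,-0.27,94],
  ],
)

```text
time: 4.1
eef_pos: [0.4796, 0.1935, 0.2582]
eef_rot: [0.0, 0.813, 0.583, 0.004]
force: [-0.1, 0.9, 0.1]
opening: 1.001
```

Run:
```python
from h import *
s=r.state(); print(s['time'],T_tool(s).round(4))
plan([0.4773,0.192,0.150],71.3,6)
```

```text
4.1 [[ 0.321   0.9471  0.0062  0.4796]
 [ 0.9471 -0.321   0.0042  0.1935]
 [ 0.006   0.0045 -1.      0.2582]
 [ 0.      0.      0.      1.    ]]
dist [  -2.3   -1.5 -108.2] tot turn [ 0.26 -0.34 -0.02]
[-0.5, -0.4, 18.0, 0.04, -0.06, -0.0]
[-0.4, -0.4, 18.0, 0.04, -0.06, -0.0]
[-0.4, -0.3, 18.0, 0.04, -0.06, -0.0]
[-0.4, -0.3, 18.0, 0.04, -0.06, -0.0]
[-0.4, -0.3, 18.0, 0.04, -0.06, -0.0]
[-0.4, -0.3, 18.0, 0.04, -0.06, -0.0]
```

Emit:
servo_tool(
  increments=[
    [-0.5,-0.4,18,0.05,-0.06,0,60],
    [-0.4,-0.4,18,0.05,-0.06,0,50],
    [-0.4,-0.3,18,0.04,-0.06,0,50],
    [-0.4,-0.3,18,0.04,-0.06,0,50],
    [-0.4,-0.3,18,0.04,-0.06,0,50],
    [-0.4,-0.3,18,0.04,-0.06,0,50],
    [0,0,0,0,0,0,30],
    [0,0,0,0,0,0,25],
  ],
)

```text
time: 4.9
eef_pos: [0.4767, 0.1922, 0.1441]
eef_rot: [0.001, 0.812, 0.583, -0.002]
force: [1.1, -0.3, 0.9]
opening: 0.398
```

Emit:
servo_tool(
  increments=[
    [0,0,0,0,0,0,20],
    [0,0,0,0,0,0,16],
    [0,0,0,0,0,0,0],
    [0,0,0,0,0,0,0],
    [0,0,0,0,0,0,0],
    [0,0,0,0,0,0,0],
    [0,0,0,0,0,0,0],
    [0,0,0,0,0,0,0],
  ],
)

```text
time: 5.7
eef_pos: [0.478, 0.1931, 0.1472]
eef_rot: [0.0, 0.812, 0.583, 0.0]
force: [-0.5, -0.4, -0.6]
opening: 0.148
```

Run:
```python
from h import *
s=r.state(); print(s['time'],T_tool(s).round(4),s['opening']*94,s['force'])
```

```text
5.7 [[ 3.200e-01  9.474e-01  8.000e-04  4.780e-01]
 [ 9.474e-01 -3.200e-01 -3.000e-04  1.931e-01]
 [-0.000e+00  9.000e-04 -1.000e+00  1.472e-01]
 [ 0.000e+00  0.000e+00  0.000e+00  1.000e+00]] 13.942587008502285 [-0.54465224 -0.42131123 -0.64725525]
```

Emit:
servo_tool(
  increments=[
    [0,0,-8,0,0,0,0],
    [0,0,-20,0,0,0,0],
    [0,0,-25,0,0,0,0],
    [0,0,-25,0,0,0,0],
    [0,0,-25,0,0,0,0],
    [0,0,-25,0,0,0,0],
    [0,0,-25,0,0,0,0],
    [0,0,-18,0,0,0,0],
  ],
)

```text
time: 6.5
eef_pos: [0.4765, 0.1914, 0.3262]
eef_rot: [0.001, 0.813, 0.582, -0.002]
force: [0.4, 0.5, -1.0]
opening: 0.146
```

Run:
```python
from h import *
s=r.state(); print(s['time'],T_tool(s).round(4),s['opening']*94,s['force'])
plan([0.636,-0.070,0.33],85,15)
```

```text
6.5 [[ 3.216e-01  9.469e-01 -2.000e-03  4.765e-01]
 [ 9.469e-01 -3.216e-01 -3.400e-03  1.914e-01]
 [-3.800e-03 -8.000e-04 -1.000e+00  3.262e-01]
 [ 0.000e+00  0.000e+00  0.000e+00  1.000e+00]] 13.727197413736306 [ 0.39221025  0.46903131 -1.04953919]
dist [ 159.5 -261.4    3.8] tot turn [ -0.07   0.21 -13.76]
[-13.1, 15.7, -0.2, -0.0, 0.01, -0.92]
[-13.3, 15.5, -0.2, -0.0, 0.01, -0.92]
[-13.6, 15.2, -0.2, -0.0, 0.01, -0.92]
[-13.8, 15.0, -0.2, -0.0, 0.01, -0.92]
[-14.1, 14.8, -0.2, -0.0, 0.01, -0.92]
[-14.3, 14.6, -0.2, -0.0, 0.01, -0.92]
[-14.5, 14.3, -0.2, -0.0, 0.01, -0.92]
[-14.8, 14.1, -0.2, -0.0, 0.01, -0.92]
[-15.0, 13.9, -0.2, -0.0, 0.01, -0.92]
[-15.2, 13.6, -0.2, -0.0, 0.01, -0.92]
[-15.4, 13.4, -0.2, -0.0, 0.01, -0.92]
[-15.6, 13.1, -0.2, -0.0, 0.01, -0.92]
[-15.8, 12.9, -0.2, -0.0, 0.01, -0.92]
[-16.0, 12.6, -0.2, -0.0, 0.01, -0.92]
[-16.2, 12.4, -0.2, -0.0, 0.01, -0.92]
```

Emit:
servo_tool(
  increments=[
    [-13,15.7,0,0,0,-0.92,0],
    [-13.3,15.5,0,0,0,-0.92,0],
    [-13.6,15.2,0,0,0,-0.92,0],
    [-13.8,15,0,0,0,-0.92,0],
    [-14,14.8,0,0,0,-0.92,0],
    [-14.3,14.6,0,0,0,-0.92,0],
    [-14.5,14.3,0,0,0,-0.92,0],
    [-14.8,14,0,0,0,-0.92,0],
  ],
)

```text
time: 7.3
eef_pos: [0.5644, 0.0494, 0.335]
eef_rot: [0.001, 0.771, 0.637, 0.002]
force: [0.3, 0.5, -0.9]
opening: 0.144
```

Emit:
servo_tool(
  increments=[
    [-15,13.9,0,0,0,-0.92,0],
    [-15.2,13.6,0,0,0,-0.92,0],
    [-15.4,13.4,0,0,0,-0.92,0],
    [-15.6,13,0,0,0,-0.92,0],
    [-15.8,13,0,0,0,-0.92,0],
    [-16,12.6,0,0,0,-0.92,0],
    [-8,6,0,0,0,-0.92,0],
    [0,0,0,0,0,0,0],
  ],
)

```text
time: 8.1
eef_pos: [0.6366, -0.0711, 0.3394]
eef_rot: [0.001, 0.734, 0.68, 0.002]
force: [-0.1, 0.4, -1.2]
opening: 0.149
```

Run:
```python
from h import *
s=r.state(); print(s['time'],T_tool(s).round(4),s['opening']*94,s['force'])
c=grab('wrist'); 
p=proj(c,[.553,-.062,.12]); q=proj(c,[.553,-.062,.042]); print(p,q)
x0,y0=int(max(0,p[0]-45)),int(max(0,p[1]-45)); print(x0,y0)
save(c,'w3.png',(x0,y0,x0+90,y0+80),7.5)
T=T_tool(s); print('foot px',proj(c,(T@[0,0,.1372,1])[:3]))
```

```text
8.1 [[ 0.0761  0.9971  0.0056  0.6366]
 [ 0.9971 -0.0761  0.0012 -0.0711]
 [ 0.0017  0.0055 -1.      0.3394]
 [ 0.      0.      0.      1.    ]] 14.038532325657473 [-0.13283159  0.35077108 -1.18180181]
[322.81956647 108.25586426] [322.3533483  108.30014336]
277 63
foot px [321.11188848 185.32472538]
```

View pics/w3.png

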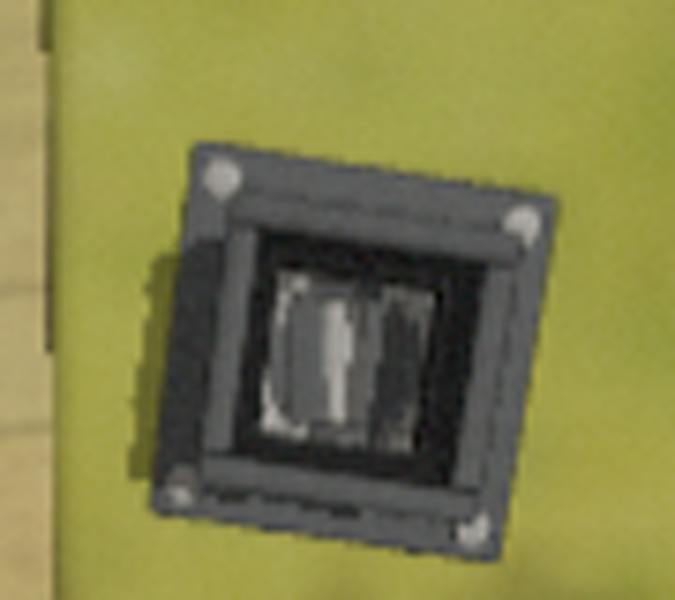

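The view looks straight down the bore. The block is centred near crop (346,362). The lit part of the slot runs almost vertically from (340,300) to (336,420), so its yaw is about −6°, and the light leaves its right side in shadow. Next I'll check the foot in the same camera for relative calibration.

Run:
```python
from h import *
s=r.state(); T=T_tool(s); print(T[:3,3])
c=grab('wrist'); f=7.5
C=lambda p:(np.array(p)+.5)/f-.5+[277,63]
for n,pts,z in [('boreTop',[(257,230),(487,265),(459,488),(228,452)],.12),('block',[(272,268),(437,292),(413,452),(262,435)],.042),('slotlit',[(325,300),(352,300),(348,420),(322,420)],.042)]:
    P=np.array([atz(c,*C(p),z)[:2] for p in pts])*1000
    e=[(round(float(np.hypot(*(P[b]-P[a]))),1),round(float(np.degrees(np.arctan2(*(P[b]-P[a])[::-1]))),1)) for a,b in [(0,1),(3,2),(0,3),(1,2)]]
    print(n,P.mean(0).round(1),e)
print('slot c',atz(c,*C((345,361)),.042))
# foot ends predicted
for d in (-.011,.011): print(proj(c,(T@[0,d,.1372,1])[:3]))
print('collar',[proj(c,(T@[d,0,.1372-.066,1])[:3]).round(1) for d in (-.016,.016)])
save(c,'w4.png',(280,140,360,230),7)
```

```text
[ 0.63636622 -0.07047397  0.33946183]
boreTop [555.9 -59.5] [(41.1, 77.4), (42.4, 77.0), (38.6, -12.7), (38.9, -10.7)]
block [556.8 -61. ] [(35.3, 77.8), (32.8, 79.4), (34.5, -8.3), (33.5, -12.5)]
slotlit [556.3 -62.9] [(5.7, 85.7), (5.6, 85.7), (24.8, -5.9), (24.8, -6.2)]
slot c [ 0.55651412 -0.06118466  0.042     ]
[321.12248639 175.93300383]
[321.1014167 194.5403449]
collar [array([303.9, 203.4]), array([338.6, 203.4])]
```

View pics/w4.png

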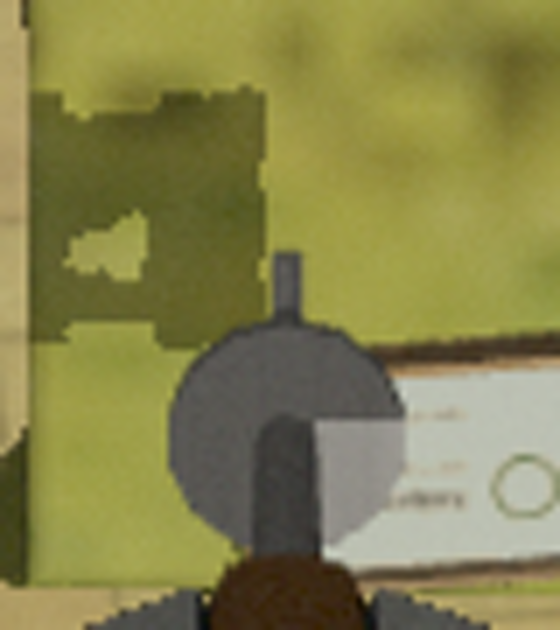

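The foot tip shows at px (320.6,175.4) against a predicted (321.1,175.9), and the collar matches too, so the key sits within about 0.6 mm of the TCP axis. The slot centre is about (0.556, −0.061) with yaw about −6°. I'll move over it.

Run:
```python
from h import *
plan([0.5566,-0.0603,0.29],84.2,7)
```

```text
dist [-79.6   9.3 -49.4] tot turn [ 0.31 -0.14  1.47]
[0.5, -11.5, 7.0, 0.04, -0.02, 0.21]
[0.4, -11.5, 7.0, 0.04, -0.02, 0.21]
[0.4, -11.5, 7.0, 0.04, -0.02, 0.21]
[0.3, -11.5, 7.0, 0.04, -0.02, 0.21]
[0.3, -11.5, 7.0, 0.04, -0.02, 0.21]
[0.3, -11.5, 7.0, 0.04, -0.02, 0.21]
[0.2, -11.5, 7.0, 0.04, -0.02, 0.21]
```

Emit:
servo_tool(
  increments=[
    [0.5,-11.5,7,0.04,-0.02,0.21,0],
    [0.4,-11.5,7,0.04,-0.02,0.21,0],
    [0.4,-11.5,7,0.04,-0.02,0.21,0],
    [0.3,-11.5,7,0.04,-0.02,0.21,0],
    [0.3,-11.5,7,0.04,-0.02,0.21,0],
    [0.3,-11.5,7,0.04,-0.02,0.21,0],
    [0.2,-11.5,7,0.04,-0.02,0.21,0],
    [0,0,0,0,0,0,0],
  ],
)

```text
time: 9.0
eef_pos: [0.5508, -0.0519, 0.29]
eef_rot: [-0.001, 0.741, 0.672, 0.002]
force: [0.4, 0.5, -0.7]
opening: 0.147
```

Run:
```python
from h import *
s=r.state(); T=T_tool(s); print(s['time'],T.round(4),s['force'])
c=grab('wrist'); save(c,'w5.png',(275,130,365,210),7.5)
f=(T@[0,0,.1372,1])[:3]; print('foot',f.round(4),[proj(c,(T@[0,d,.1372,1])[:3]).round(1) for d in (-.011,.011)])
print('rim centre px',proj(c,[.556,-.060,.12]))
plan([0.5566,-0.0603,0.26],84.2,4)
```

```text
9.0 [[ 9.680e-02  9.953e-01  1.000e-03  5.508e-01]
 [ 9.953e-01 -9.680e-02  3.700e-03 -5.190e-02]
 [ 3.800e-03  7.000e-04 -1.000e+00  2.900e-01]
 [ 0.000e+00  0.000e+00  0.000e+00  1.000e+00]] [ 0.35406914  0.46930349 -0.73265117]
foot [ 0.551  -0.0514  0.1528] [array([321.1, 175.9]), array([321.1, 194.5])]
rim centre px [314.56433614 183.20644965]
dist [  4.8  -8.4 -30.6] tot turn [ 0.09 -0.22  0.27]
[-2.0, 1.4, 7.6, 0.02, -0.06, 0.07]
[-2.0, 1.4, 7.6, 0.02, -0.06, 0.07]
[-2.0, 1.4, 7.6, 0.02, -0.06, 0.07]
[-2.0, 1.4, 7.6, 0.02, -0.06, 0.07]
```

View pics/w5.png

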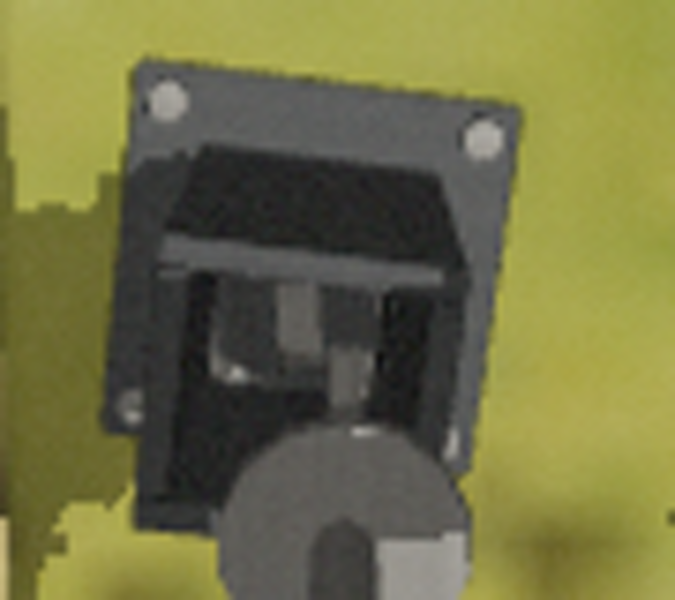

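The rim centre fits its prediction within 0.6 px. The slot shows at crop u 278–320, ending near v≈356. I'll check it against the estimate.

Run:
```python
from h import *
c=grab('wrist'); f=7.5
C=lambda p:(np.array(p)+.5)/f-.5+[275,130]
for p in [(278,345),(320,350),(299,356),(276,290),(317,290)]: print(p,(atz(c,*C(p),.042)*1000).round(1))
print('expected end',556.2+13*np.cos(.1),-61.0-13*np.sin(.1))
```

```text
(278, 345) [564.5 -66.5  42. ]
(320, 350) [566.4 -58.1  42. ]
(299, 356) [567.2 -62.5  42. ]
(276, 290) [553.1 -65.7  42. ]
(317, 290) [553.9 -57.4  42. ]
expected end 569.1350541486144 -62.29783441640877
```

Run:
```python
from h import *
plan([0.556,-0.0610,0.262],84.7,6)
```

```text
dist [  3.5  -8.8 -28.8] tot turn [ 0.14 -0.21 -0.23]
[-1.4, 0.7, 4.8, 0.02, -0.03, -0.04]
[-1.4, 0.7, 4.8, 0.02, -0.03, -0.04]
[-1.4, 0.7, 4.8, 0.02, -0.03, -0.04]
[-1.4, 0.7, 4.8, 0.02, -0.03, -0.04]
[-1.4, 0.7, 4.8, 0.02, -0.03, -0.04]
[-1.4, 0.7, 4.8, 0.02, -0.03, -0.04]
```

Emit:
servo_tool(
  increments=[
    [-2,1,3,0.02,-0.03,-0.04,0],
    [-2,1,3,0.02,-0.03,-0.04,0],
    [-2,1,3,0.02,-0.03,-0.04,0],
    [-2,1,4,0.02,-0.03,-0.04,0],
    [-0.5,0.3,5,0.02,-0.03,-0.04,0],
    [0,0,5,0,-0.03,-0.04,0],
    [0,0,4,0,0,0,0],
    [0,0,0,0,0,0,0],
  ],
)

```text
time: 9.9
eef_pos: [0.5581, -0.062, 0.2617]
eef_rot: [0.001, 0.739, 0.674, -0.0]
force: [0.4, 0.0, -1.4]
opening: 0.149
```

Run:
```python
from h import *
s=r.state(); T=T_tool(s); print(s['time'],T.round(4),s['force'],s['qd'].round(3))
plan([0.556,-0.0610,0.185],84.7,14)
```

```text
9.9 [[ 9.220e-02  9.957e-01  8.000e-04  5.581e-01]
 [ 9.957e-01 -9.220e-02 -1.000e-03 -6.200e-02]
 [-9.000e-04  9.000e-04 -1.000e+00  2.617e-01]
 [ 0.000e+00  0.000e+00  0.000e+00  1.000e+00]] [ 0.4349331   0.02104245 -1.4271688 ] [-0.    -0.     0.001 -0.007  0.001  0.002 -0.001]
dist [ -2.1   1.  -76.7] tot turn [0.05 0.05 0.01]
[0.1, -0.2, 5.5, 0.0, 0.0, 0.0]
[0.1, -0.2, 5.5, 0.0, 0.0, 0.0]
[0.1, -0.2, 5.5, 0.0, 0.0, 0.0]
[0.1, -0.2, 5.5, 0.0, 0.0, 0.0]
[0.1, -0.2, 5.5, 0.0, 0.0, 0.0]
[0.1, -0.2, 5.5, 0.0, 0.0, 0.0]
[0.1, -0.2, 5.5, 0.0, 0.0, 0.0]
[0.1, -0.2, 5.5, 0.0, 0.0, 0.0]
[0.1, -0.2, 5.5, 0.0, 0.0, 0.0]
[0.1, -0.2, 5.5, 0.0, 0.0, 0.0]
[0.1, -0.2, 5.5, 0.0, 0.0, 0.0]
[0.1, -0.2, 5.5, 0.0, 0.0, 0.0]
[0.1, -0.2, 5.5, 0.0, 0.0, 0.0]
[0.1, -0.2, 5.5, 0.0, 0.0, 0.0]
```

Emit:
servo_tool(
  increments=[
    [0.3,-0.7,6,0,0,0,0],
    [0.3,-0.7,7,0,0,0,0],
    [0.2,-0.6,8,0,0,0,0],
    [0,0,8,0,0,0,0],
    [0,0,8,0,0,0,0],
    [0,0,8,0,0,0,0],
    [0,0,6,0,0,0,0],
    [0,0,0,0,0,0,0],
  ],
)

```text
time: 10.7
eef_pos: [0.5556, -0.0606, 0.2056]
eef_rot: [0.0, 0.739, 0.674, -0.0]
force: [-0.4, 0.0, -0.8]
opening: 0.143
```

Run:
```python
from h import *
s=r.state(); T=T_tool(s); print(s['time'],T.round(4),s['force'],s['qd'].round(3))
plan([0.556,-0.0610,0.184],84.7,6)
```

```text
10.7 [[ 9.180e-02  9.958e-01  1.000e-04  5.556e-01]
 [ 9.958e-01 -9.180e-02 -1.000e-03 -6.060e-02]
 [-1.000e-03  2.000e-04 -1.000e+00  2.056e-01]
 [ 0.000e+00  0.000e+00  0.000e+00  1.000e+00]] [-0.3887164   0.00593949 -0.79479238] [ 0.    -0.004  0.001 -0.007  0.001  0.005 -0.002]
dist [  0.4  -0.4 -21.6] tot turn [0.01 0.05 0.04]
[-0.1, 0.1, 3.6, 0.0, 0.01, 0.01]
[-0.1, 0.1, 3.6, 0.0, 0.01, 0.01]
[-0.1, 0.1, 3.6, 0.0, 0.01, 0.01]
[-0.1, 0.1, 3.6, 0.0, 0.01, 0.01]
[-0.1, 0.1, 3.6, 0.0, 0.01, 0.01]
[-0.1, 0.1, 3.6, 0.0, 0.01, 0.01]
```

Emit:
servo_tool(
  increments=[
    [0,0,4,0,0,0,0],
    [0,0,4,0,0,0,0],
    [0,0,4,0,0,0,0],
    [0,0,3,0,0,0,0],
    [0,0,2.5,0,0,0,0],
    [0,0,2,0,0,0,0],
    [0,0,1.5,0,0,0,0],
    [0,0,0,0,0,0,0],
  ],
)

```text
time: 11.5
eef_pos: [0.5562, -0.0608, 0.1834]
eef_rot: [0.001, 0.739, 0.674, 0.0]
force: [-0.3, -0.1, -1.1]
opening: 0.15
```

Emit:
servo_tool(
  increments=[
    [0,0,0.8,0,0,0,0],
    [0,0,0.8,0,0,0,0],
    [0,0,0.8,0,0,0,0],
    [0,0,0.8,0,0,0,0],
    [0,0,0.8,0,0,0,0],
    [0,0,0.8,0,0,0,0],
    [0,0,0.8,0,0,0,0],
    [0,0,0.5,0,0,0,0],
  ],
)

```text
time: 12.3
eef_pos: [0.5564, -0.0607, 0.1771]
eef_rot: [0.001, 0.739, 0.674, 0.0]
force: [-0.1, -0.5, -1.6]
opening: 0.147
```

Run:
```python
from h import *
s=r.state(); T=T_tool(s); print(s['time'],T.round(4),s['force'],s['wrist_torque'],s['qd'].round(3))
plan([0.556,-0.0610,0.163],84.7,6)
```

```text
12.3 [[ 9.180e-02  9.958e-01  1.700e-03  5.564e-01]
 [ 9.958e-01 -9.180e-02 -8.000e-04 -6.070e-02]
 [-6.000e-04  1.800e-03 -1.000e+00  1.771e-01]
 [ 0.000e+00  0.000e+00  0.000e+00  1.000e+00]] [-0.12460647 -0.51669126 -1.62910044] [-0.02115589 -0.07529631  0.03814501] [ 0.002  0.006 -0.001  0.005 -0.004 -0.011  0.004]
dist [ -0.4  -0.3 -14.1] tot turn [0.1  0.03 0.03]
[-0.0, -0.1, 2.4, 0.02, 0.01, 0.01]
[-0.0, -0.1, 2.4, 0.02, 0.01, 0.01]
[-0.0, -0.1, 2.4, 0.02, 0.01, 0.01]
[-0.0, -0.1, 2.4, 0.02, 0.01, 0.01]
[-0.0, -0.1, 2.4, 0.02, 0.01, 0.01]
[-0.0, -0.1, 2.4, 0.02, 0.01, 0.01]
```

Emit:
servo_tool(
  increments=[
    [0,0,0.8,0,0,0,0],
    [0,0,0.8,0,0,0,0],
    [0,0,0.8,0,0,0,0],
    [0,0,0.8,0,0,0,0],
    [0,0,0.8,0,0,0,0],
    [0,0,0.8,0,0,0,0],
    [0,0,0.8,0,0,0,0],
    [0,0,0.5,0,0,0,0],
  ],
)

```text
time: 13.1
eef_pos: [0.5564, -0.0607, 0.1704]
eef_rot: [0.001, 0.739, 0.674, 0.0]
force: [-0.6, 0.3, -0.9]
opening: 0.149
```

Emit:
servo_tool(
  increments=[
    [0,0,0.8,0,0,0,0],
    [0,0,0.8,0,0,0,0],
    [0,0,0.8,0,0,0,0],
    [0,0,0.8,0,0,0,0],
    [0,0,0.8,0,0,0,0],
    [0,0,0.8,0,0,0,0],
    [0,0,0.8,0,0,0,0],
    [0,0,0,0,0,0,0],
  ],
)

```text
time: 13.9
eef_pos: [0.5564, -0.0607, 0.1643]
eef_rot: [0.001, 0.739, 0.674, 0.0]
force: [-0.0, -0.1, -0.6]
opening: 0.145
```

Run:
```python
from h import *
s=r.state(); T=T_tool(s); print(s['time'],T.round(4),s['force'],s['wrist_torque'],s['joints'].round(2))
```

```text
13.9 [[ 9.180e-02  9.958e-01  1.700e-03  5.564e-01]
 [ 9.958e-01 -9.180e-02 -8.000e-04 -6.070e-02]
 [-6.000e-04  1.800e-03 -1.000e+00  1.643e-01]
 [ 0.000e+00  0.000e+00  0.000e+00  1.000e+00]] [-0.01335841 -0.09229322 -0.63841988] [-0.0069412  -0.01048636 -0.02879899] [-0.49  0.32  0.59  1.94 -0.21  0.95  1.68]
```

No contact force was felt and the foot is 17 mm up in the block's frame, so it is in the cavity below the cap. Now I'll turn it.

Emit:
servo_tool(
  increments=[
    [0,0,0,0,0,5,0],
    [0,0,0,0,0,5,0],
    [0,0,0,0,0,5,0],
    [0,0,0,0,0,5,0],
    [0,0,0,0,0,5,0],
    [0,0,0,0,0,5,0],
    [0,0,0,0,0,5,0],
    [0,0,0,0,0,3,0],
  ],
)

```text
time: 14.7
eef_pos: [0.5566, -0.0609, 0.1646]
eef_rot: [0.001, 0.923, 0.385, 0.001]
force: [-0.5, -0.2, -1.1]
opening: 0.146
```

Run:
```python
from h import *
s=r.state(); T=T_tool(s); print(s['time'],T.round(4),yaw_of(T),s['force'],s['wrist_torque'],s['joints'].round(2))
plan([.5564,-.0607,.1643],84.7-80,8)
```

```text
14.7 [[ 7.041e-01  7.101e-01  2.300e-03  5.566e-01]
 [ 7.101e-01 -7.041e-01 -4.000e-04 -6.090e-02]
 [ 1.300e-03  2.000e-03 -1.000e+00  1.646e-01]
 [ 0.000e+00  0.000e+00  0.000e+00  1.000e+00]] 45.245082351304525 [-0.45066977 -0.24760189 -1.06784011] [-0.04237324 -0.00970679  0.03020756] [-0.6   0.35  0.74  1.94 -0.28  0.96  1.06]
dist [-0.2  0.2 -0.3] tot turn [ 0.08 -0.11 40.54]
[0.0, -0.0, 0.0, 0.01, -0.01, 5.07]
[-0.0, -0.0, 0.0, 0.01, -0.01, 5.07]
[-0.0, -0.0, 0.0, 0.01, -0.01, 5.07]
[-0.0, -0.0, 0.0, 0.01, -0.01, 5.07]
[-0.0, -0.0, 0.0, 0.01, -0.01, 5.07]
[-0.0, -0.0, 0.0, 0.01, -0.01, 5.07]
[-0.0, -0.0, 0.0, 0.01, -0.01, 5.07]
[-0.0, -0.0, 0.0, 0.01, -0.01, 5.07]
```

Emit:
servo_tool(
  increments=[
    [0,0,0,0,0,5.5,0],
    [0,0,0,0,0,5.5,0],
    [0,0,0,0,0,5.5,0],
    [0,0,0,0,0,5.5,0],
    [0,0,0,0,0,5.5,0],
    [0,0,0,0,0,5.5,0],
    [0,0,0,0,0,5.5,0],
    [0,0,0,0,0,3,0],
  ],
)

```text
time: 15.5
eef_pos: [0.5568, -0.0606, 0.165]
eef_rot: [0.0, 1.0, 0.017, 0.002]
force: [-1.4, -1.0, -1.1]
opening: 0.149
```

Emit:
servo_tool(
  increments=[
    [0,0,-1,0,0,0,0],
    [0,0,-1,0,0,0,0],
    [0,0,-1,0,0,0,0],
    [0,0,-1,0,0,0,0],
    [0,0,-1,0,0,0,0],
    [0,0,-1,0,0,0,0],
    [0,0,-1,0,0,0,0],
    [0,0,-1,0,0,0,0],
  ],
)

```text
time: 16.3
eef_pos: [0.5565, -0.0605, 0.1735]
eef_rot: [-0.0, 1.0, 0.02, 0.001]
force: [-0.2, -0.1, -2.6]
opening: 0.15
```

Run:
```python
from h import *
s=r.state(); T=T_tool(s); print(s['time'],T.round(4),yaw_of(T),s['force'],s['wrist_torque'],s['joints'].round(2))
```

```text
16.3 [[ 9.992e-01  3.940e-02  2.600e-03  5.565e-01]
 [ 3.940e-02 -9.992e-01  1.000e-04 -6.050e-02]
 [ 2.600e-03 -0.000e+00 -1.000e+00  1.735e-01]
 [ 0.000e+00  0.000e+00  0.000e+00  1.000e+00]] 2.2577787246269563 [-0.17076513 -0.12392612 -2.61744908] [-0.11227618  0.06016875 -0.01992388] [-0.74  0.39  0.94  1.94 -0.38  0.99  0.41]
```

The force rose by about 1.7 N, so the block is hanging on the key. I'll draw it out.

Emit:
servo_tool(
  increments=[
    [0,0,-2,0,0,0,0],
    [0,0,-4,0,0,0,0],
    [0,0,-6,0,0,0,0],
    [0,0,-8,0,0,0,0],
    [0,0,-8,0,0,0,0],
    [0,0,-8,0,0,0,0],
    [0,0,-8,0,0,0,0],
    [0,0,-8,0,0,0,0],
  ],
)

```text
time: 17.1
eef_pos: [0.5562, -0.0607, 0.23]
eef_rot: [-0.0, 1.0, 0.02, 0.001]
force: [-1.3, 0.7, -2.5]
opening: 0.148
```

Emit:
servo_tool(
  increments=[
    [0,0,-10,0,0,0,0],
    [0,0,-14,0,0,0,0],
    [0,0,-16,0,0,0,0],
    [0,0,-16,0,0,0,0],
    [0,0,-14,0,0,0,0],
    [0,0,-12,0,0,0,0],
    [0,0,-8,0,0,0,0],
    [0,0,-4,0,0,0,0],
  ],
)

```text
time: 17.9
eef_pos: [0.5559, -0.0612, 0.3334]
eef_rot: [-0.0, 1.0, 0.019, 0.002]
force: [-0.7, -0.4, -2.2]
opening: 0.147
```

Run:
```python
from h import *
s=r.state(); T=T_tool(s); print(s['time'],T.round(4),yaw_of(T),s['force'],s['joints'].round(2))
c=grab('wrist'); save(c,'w6.png',(270,120,370,220),6)
plan([.4691,.3256,.345],None,22)
```

```text
17.9 [[ 9.993e-01  3.850e-02  4.100e-03  5.559e-01]
 [ 3.850e-02 -9.993e-01  7.000e-04 -6.120e-02]
 [ 4.100e-03 -6.000e-04 -1.000e+00  3.334e-01]
 [ 0.000e+00  0.000e+00  0.000e+00  1.000e+00]] 2.2043559477406154 [-0.7470218  -0.38920108 -2.18602544] [-0.89  0.21  1.06  1.74 -0.19  1.29  0.25]
dist [-87.  386.9  11.4] tot turn [-0.03 -0.26  0.  ]
[-3.3, -17.7, -0.5, -0.0, -0.01, 0.0]
[-3.3, -17.7, -0.5, -0.0, -0.01, 0.0]
[-3.3, -17.7, -0.5, -0.0, -0.01, 0.0]
[-3.3, -17.7, -0.5, -0.0, -0.01, 0.0]
[-3.3, -17.7, -0.5, -0.0, -0.01, 0.0]
[-3.3, -17.7, -0.5, -0.0, -0.01, 0.0]
[-3.3, -17.7, -0.5, -0.0, -0.01, 0.0]
[-3.3, -17.7, -0.5, -0.0, -0.01, 0.0]
[-3.3, -17.7, -0.5, -0.0, -0.01, 0.0]
[-3.3, -17.7, -0.5, -0.0, -0.01, 0.0]
[-3.3, -17.7, -0.5, -0.0, -0.01, 0.0]
[-3.3, -17.7, -0.5, -0.0, -0.01, 0.0]
[-3.3, -17.7, -0.5, -0.0, -0.01, 0.0]
[-3.3, -17.7, -0.5, -0.0, -0.01, 0.0]
[-3.3, -17.7, -0.5, -0.0, -0.01, 0.0]
[-3.3, -17.7, -0.5, -0.0, -0.01, 0.0]
[-3.3, -17.7, -0.5, -0.0, -0.01, 0.0]
[-3.3, -17.7, -0.5, -0.0, -0.01, 0.0]
[-3.3, -17.7, -0.5, -0.0, -0.01, 0.0]
[-3.3, -17.7, -0.5, -0.0, -0.01, 0.0]
[-3.3, -17.7, -0.5, -0.0, -0.01, 0.0]
[-3.3, -17.7, -0.5, -0.0, -0.01, 0.0]
```

View pics/w6.png

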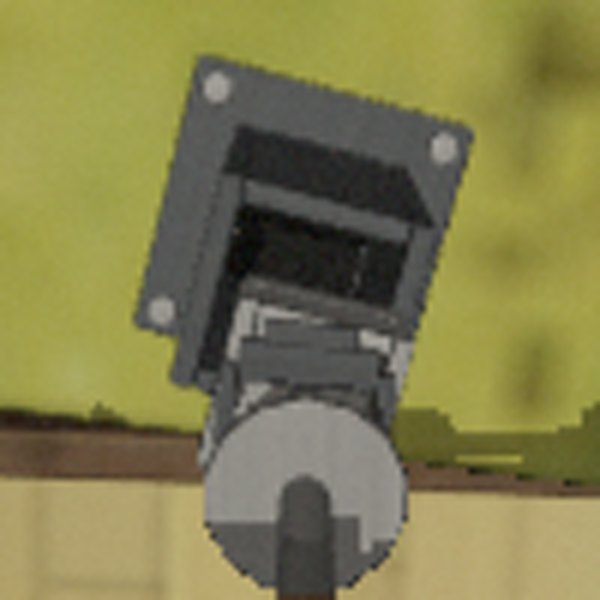

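The block hangs on the key outside the socket, its yaw still about −11° like the socket's. I'll carry it to the board.

Emit:
servo_tool(
  increments=[
    [0,-3,-4,0,0,0,0],
    [-1,-7,-5,0,0,0,0],
    [-2,-12,-4,0,0,0,0],
    [-3,-16,0,0,0,0,0],
    [-3,-19,0,0,0,0,0],
    [-4,-21,0,0,0,0,0],
    [-4,-22,0,0,0,0,0],
    [-4,-22,0,0,0,0,0],
  ],
)

```text
time: 18.75
eef_pos: [0.528, 0.0639, 0.3463]
eef_rot: [0.001, 1.0, 0.017, 0.0]
force: [0.5, -0.5, -3.2]
opening: 0.145
```

Emit:
servo_tool(
  increments=[
    [-4,-22,0,0,0,0,0],
    [-4,-22,0,0,0,0,0],
    [-4,-22,0,0,0,0,0],
    [-4,-22,0,0,0,0,0],
    [-4,-22,0,0,0,0,0],
    [-4,-22,0,0,0,0,0],
    [-4,-22,0,0,0,0,0],
    [-4,-20,0,0,0,0,0],
  ],
)

```text
time: 19.55
eef_pos: [0.4843, 0.248, 0.3456]
eef_rot: [0.001, 1.0, 0.018, -0.001]
force: [-0.0, -0.1, -2.0]
opening: 0.15
```

Run:
```python
from h import *
s=r.state(); T=T_tool(s); print(s['time'],T.round(4),yaw_of(T),s['force'],s['joints'].round(2),s['qd'].round(2))
plan([.4691,.3256,.345],None,5)
```

```text
19.55 [[ 0.9993  0.0365 -0.0019  0.4843]
 [ 0.0365 -0.9993 -0.0029  0.248 ]
 [-0.002   0.0028 -1.      0.3456]
 [ 0.      0.      0.      1.    ]] 2.089397591237389 [-0.03820899 -0.05723399 -1.98350199] [-1.38  0.13  0.89  1.75 -0.11  1.32 -0.43] [-0.2   0.12 -0.12 -0.09 -0.08  0.02 -0.31]
dist [-15.2  77.6  -0.6] tot turn [0.16 0.12 0.  ]
[-2.5, -15.6, 0.1, 0.03, 0.02, 0.0]
[-2.5, -15.6, 0.1, 0.03, 0.02, 0.0]
[-2.5, -15.6, 0.1, 0.03, 0.02, 0.0]
[-2.5, -15.6, 0.1, 0.03, 0.02, 0.0]
[-2.5, -15.6, 0.1, 0.03, 0.02, 0.0]
```

Emit:
servo_tool(
  increments=[
    [-3,-18,0,0.02,0.02,0,0],
    [-3,-16,0,0.02,0.02,0,0],
    [-3,-13,0,0.02,0.02,0,0],
    [-2,-10,0,0.02,0.02,0,0],
    [-2,-7,0,0.02,0,0,0],
    [-1,-5,0,0,0,0,0],
    [0,-3,0,0,0,0,0],
    [0,0,0,0,0,0,0],
  ],
)

```text
time: 20.35
eef_pos: [0.465, 0.3264, 0.3449]
eef_rot: [0.001, 1.0, 0.019, -0.001]
force: [0.1, 0.7, -3.1]
opening: 0.147
```

Run:
```python
from h import *
s=r.state(); T=T_tool(s); print(s['time'],T.round(4),yaw_of(T),s['force'],s['qd'].round(2))
c=grab('wrist')
for t in ['board','ballast']:
  for b in r.outline_of(t,c)[:1]:
    ys,xs=np.nonzero(b['mask']); z=.01 if t=='board' else .19
    P=np.array([atz(c,x,y,z)[:2] for x,y in zip(xs,ys)])*1000; print(t,b['p'],cv2.minAreaRect(cv2.convexHull(P.astype(np.float32))))
save(c,'w7.png',(240,90,440,240),4)
plan([.4691,.3256,.20],None,16)
```

```text
20.35 [[ 0.9993  0.0386 -0.0011  0.465 ]
 [ 0.0386 -0.9993 -0.0028  0.3264]
 [-0.0013  0.0027 -1.      0.3449]
 [ 0.      0.      0.      1.    ]] 2.2117135895628146 [ 0.14186006  0.66840137 -3.0936585 ] [ 0.   -0.01  0.01  0.    0.   -0.    0.  ]
board 0.58 ((470.3221130371094, 328.8712463378906), (90.99424743652344, 89.77116394042969), 88.9842529296875)
ballast 0.77 ((465.6816101074219, 324.0119323730469), (37.236732482910156, 35.749786376953125), 77.58805084228516)
dist [   3.9   -0.2 -144.9] tot turn [0.15 0.07 0.  ]
[0.3, 0.0, 9.1, 0.01, 0.0, 0.0]
[0.3, 0.0, 9.1, 0.01, 0.0, 0.0]
[0.3, 0.0, 9.1, 0.01, 0.0, 0.0]
[0.3, 0.0, 9.1, 0.01, 0.0, 0.0]
[0.3, 0.0, 9.1, 0.01, 0.0, 0.0]
[0.3, 0.0, 9.1, 0.01, 0.0, 0.0]
[0.3, 0.0, 9.1, 0.01, 0.0, 0.0]
[0.3, 0.0, 9.1, 0.01, 0.0, 0.0]
[0.2, 0.0, 9.1, 0.01, 0.0, 0.0]
[0.2, 0.0, 9.1, 0.01, 0.0, 0.0]
[0.2, 0.0, 9.1, 0.01, 0.0, 0.0]
[0.2, 0.0, 9.1, 0.01, 0.0, 0.0]
[0.2, 0.0, 9.1, 0.01, 0.0, 0.0]
[0.2, 0.0, 9.1, 0.01, 0.0, 0.0]
[0.2, 0.0, 9.1, 0.01, 0.0, 0.0]
[0.2, 0.0, 9.1, 0.01, 0.0, 0.0]
```

View pics/w7.png

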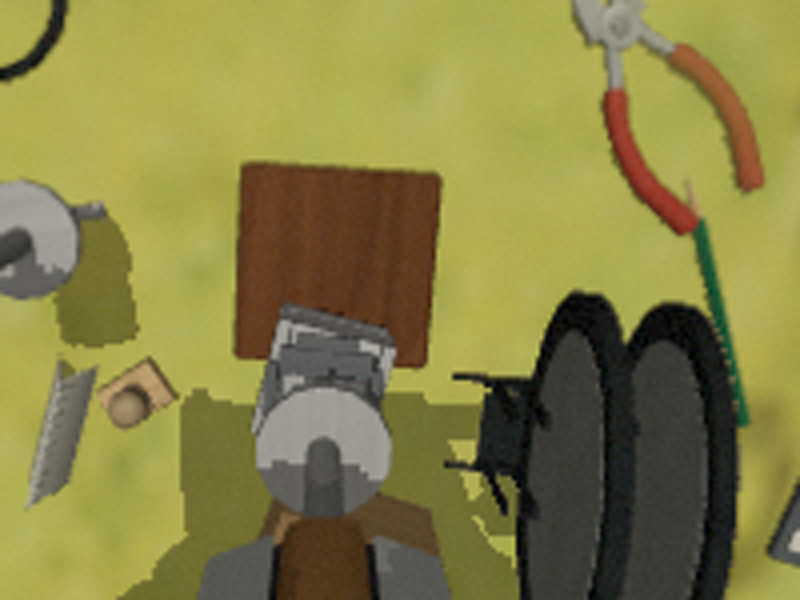

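The block (yaw −12°) hangs level over the board, and the trivets and stamp are clear. I'll lower it.

Emit:
servo_tool(
  increments=[
    [0.6,0,6,0,0,0,0],
    [0.6,0,12,0,0,0,0],
    [0.6,0,17,0,0,0,0],
    [0.6,0,20,0,0,0,0],
    [0.6,0,22,0,0,0,0],
    [0.6,0,22,0,0,0,0],
    [0.6,0,18,0,0,0,0],
    [0.4,0,10,0,0,0,0],
  ],
)

```text
time: 21.3
eef_pos: [0.4701, 0.3231, 0.209]
eef_rot: [0.001, 1.0, 0.018, -0.001]
force: [-0.2, -0.5, -1.4]
opening: 0.145
```

Run:
```python
from h import *
s=r.state(); T=T_tool(s); print(s['time'],T.round(4),yaw_of(T),s['force'],s['qd'].round(2))
```

```text
21.3 [[ 0.9994  0.0352 -0.0011  0.4701]
 [ 0.0352 -0.9994 -0.0022  0.3231]
 [-0.0012  0.0021 -1.      0.209 ]
 [ 0.      0.      0.      1.    ]] 2.0171803993959907 [-0.18765767 -0.50507383 -1.42783891] [ 0.08  0.13 -0.06  0.11 -0.12 -0.2   0.1 ]
```

Emit:
servo_tool(
  increments=[
    [0,-0.8,7,0,0,0,0],
    [0,-0.8,7,0,0,0,0],
    [0,-0.6,6,0,0,0,0],
    [0,-0.4,4,0,0,0,0],
    [0,0,3,0,0,0,0],
    [0,0,2,0,0,0,0],
    [0,0,1,0,0,0,0],
    [0,0,0,0,0,0,0],
  ],
)

```text
time: 22.1
eef_pos: [0.4703, 0.3259, 0.1768]
eef_rot: [0.001, 1.0, 0.017, -0.0]
force: [0.2, 0.3, -1.1]
opening: 0.149
```

Emit:
servo_tool(
  increments=[
    [0,0,0.8,0,0,0,0],
    [0,0,0.8,0,0,0,0],
    [0,0,0.8,0,0,0,0],
    [0,0,0.8,0,0,0,0],
    [0,0,0.8,0,0,0,0],
    [0,0,0.8,0,0,0,0],
    [0,0,0.8,0,0,0,0],
    [0,0,0.8,0,0,0,0],
  ],
)

```text
time: 22.9
eef_pos: [0.4706, 0.3261, 0.1705]
eef_rot: [0.0, 1.0, 0.017, 0.0]
force: [-1.0, 0.3, -2.1]
opening: 0.148
```

Run:
```python
from h import *
s=r.state(); T=T_tool(s); print(s['time'],T.round(4),yaw_of(T),s['force'],s['qd'].round(2))
```

```text
22.9 [[ 9.994e-01  3.490e-02  1.000e-04  4.706e-01]
 [ 3.490e-02 -9.994e-01 -1.000e-03  3.261e-01]
 [ 0.000e+00  1.000e-03 -1.000e+00  1.705e-01]
 [ 0.000e+00  0.000e+00  0.000e+00  1.000e+00]] 1.9992926036907817 [-1.0349391   0.29368761 -2.12093249] [ 0.01  0.01 -0.    0.01 -0.01 -0.02  0.01]
```

Emit:
servo_tool(
  increments=[
    [0,0,0.8,0,0,0,0],
    [0,0,0.8,0,0,0,0],
    [0,0,0.8,0,0,0,0],
    [0,0,0.8,0,0,0,0],
    [0,0,0.8,0,0,0,0],
    [0,0,0.8,0,0,0,0],
    [0,0,0.8,0,0,0,0],
    [0,0,0.5,0,0,0,0],
  ],
)

```text
time: 23.7
eef_pos: [0.4709, 0.3261, 0.1641]
eef_rot: [0.0, 1.0, 0.017, 0.0]
force: [0.4, -1.4, -0.7]
opening: 0.151
```

Run:
```python
from h import *
s=r.state(); T=T_tool(s); print(s['time'],T.round(4),yaw_of(T),s['force'],s['qd'].round(2))
c=grab('wrist'); save(c,'w8.png',(265,110,385,210),6.5)
for b in r.outline_of('ballast',c)[:1]:
    ys,xs=np.nonzero(b['mask']); P=np.array([atz(c,x,y,.042)[:2] for x,y in zip(xs,ys)])*1000; print(b['p'],cv2.minAreaRect(cv2.convexHull(P.astype(np.float32))))
plan([T[0,3],T[1,3],T[2,3]],84.7,16)
```

```text
23.7 [[ 9.994e-01  3.470e-02  6.000e-04  4.709e-01]
 [ 3.470e-02 -9.994e-01 -6.000e-04  3.261e-01]
 [ 5.000e-04  7.000e-04 -1.000e+00  1.641e-01]
 [ 0.000e+00  0.000e+00  0.000e+00  1.000e+00]] 1.9890075580116058 [ 0.43631583 -1.3725491  -0.71218855] [ 0.    0.01 -0.    0.01 -0.01 -0.01  0.01]
0.76 ((471.9002380371094, 332.3598937988281), (32.204898834228516, 33.176841735839844), 80.22465515136719)
dist [0. 0. 0.] tot turn [ 6.000e-02  1.000e-02 -8.271e+01]
[0.0, -0.0, -0.0, 0.0, 0.0, -5.17]
[0.0, -0.0, -0.0, 0.0, 0.0, -5.17]
[0.0, -0.0, -0.0, 0.0, 0.0, -5.17]
[0.0, -0.0, -0.0, 0.0, 0.0, -5.17]
[0.0, -0.0, -0.0, 0.0, 0.0, -5.17]
[0.0, -0.0, -0.0, 0.0, 0.0, -5.17]
[0.0, -0.0, -0.0, 0.0, 0.0, -5.17]
[0.0, -0.0, -0.0, 0.0, 0.0, -5.17]
[0.0, -0.0, -0.0, 0.0, 0.0, -5.17]
[0.0, 0.0, -0.0, 0.0, 0.0, -5.17]
[0.0, 0.0, -0.0, 0.0, 0.0, -5.17]
[0.0, 0.0, -0.0, 0.0, 0.0, -5.17]
[0.0, 0.0, -0.0, 0.0, 0.0, -5.17]
[0.0, 0.0, -0.0, 0.0, 0.0, -5.17]
[0.0, 0.0, -0.0, 0.0, 0.0, -5.17]
[0.0, 0.0, -0.0, 0.0, 0.0, -5.17]
```

View pics/w8.png

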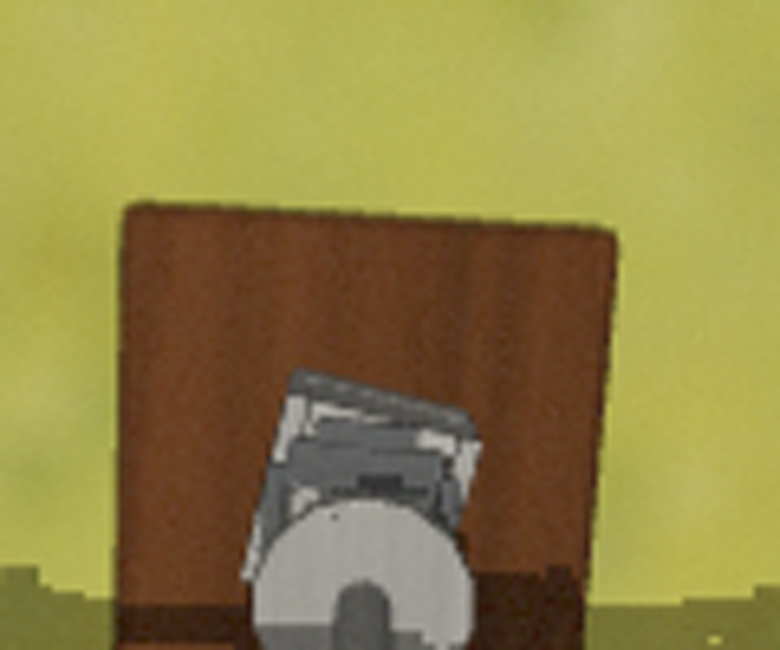

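The block stands upright on the board, centred, with its yaw unchanged. Now I'll turn the foot back into line with the slot.

Emit:
servo_tool(
  increments=[
    [0,0,0,0,0,-5.2,0],
    [0,0,0,0,0,-5.2,0],
    [0,0,0,0,0,-5.2,0],
    [0,0,0,0,0,-5.2,0],
    [0,0,0,0,0,-5.2,0],
    [0,0,0,0,0,-5.2,0],
    [0,0,0,0,0,-5.2,0],
    [0,0,0,0,0,-5.2,0],
  ],
)

```text
time: 24.6
eef_pos: [0.471, 0.3264, 0.1642]
eef_rot: [0.001, 0.923, 0.384, 0.0]
force: [0.7, -0.1, -0.9]
opening: 0.146
```

Emit:
servo_tool(
  increments=[
    [0,0,0,0,0,-5.2,0],
    [0,0,0,0,0,-5.2,0],
    [0,0,0,0,0,-5.2,0],
    [0,0,0,0,0,-5.2,0],
    [0,0,0,0,0,-5.2,0],
    [0,0,0,0,0,-5.2,0],
    [0,0,0,0,0,-5.2,0],
    [0,0,0,0,0,-3,0],
  ],
)

```text
time: 25.4
eef_pos: [0.4713, 0.3266, 0.1645]
eef_rot: [0.001, 0.73, 0.684, 0.001]
force: [-0.4, 0.1, -1.3]
opening: 0.147
```

Run:
```python
from h import *
s=r.state(); T=T_tool(s); print(s['time'],T.round(4),yaw_of(T),s['force'],s['wrist_torque'],s['joints'].round(2))
plan([.4709,.3261,T[2,3]],84.7,8)
```

```text
25.4 [[ 6.440e-02  9.979e-01  1.700e-03  4.713e-01]
 [ 9.979e-01 -6.440e-02 -1.000e-04  3.266e-01]
 [-0.000e+00  1.700e-03 -1.000e+00  1.645e-01]
 [ 0.000e+00  0.000e+00  0.000e+00  1.000e+00]] 86.30495679780759 [-0.4035101   0.09997508 -1.30709613] [ 0.01243785 -0.02723554 -0.01559065] [-1.08  0.32  0.44  1.9  -0.16  0.95  0.95]
dist [-0.4 -0.5  0. ] tot turn [ 0.1 -0.   1.6]
[-0.1, -0.0, -0.0, 0.01, -0.0, 0.2]
[-0.1, -0.0, -0.0, 0.01, -0.0, 0.2]
[-0.1, -0.0, -0.0, 0.01, -0.0, 0.2]
[-0.1, -0.0, -0.0, 0.01, -0.0, 0.2]
[-0.1, -0.0, -0.0, 0.01, -0.0, 0.2]
[-0.1, -0.0, -0.0, 0.01, -0.0, 0.2]
[-0.1, -0.0, -0.0, 0.01, -0.0, 0.2]
[-0.1, -0.0, -0.0, 0.01, -0.0, 0.2]
```

Emit:
servo_tool(
  increments=[
    [-0.2,0,-1,0,0,0.5,0],
    [-0.2,0,-1,0,0,0.5,0],
    [0,0,-1,0,0,0.5,0],
    [0,0,-1,0,0,0,0],
    [0,0,-1,0,0,0,0],
    [0,0,-1,0,0,0,0],
    [0,0,-1,0,0,0,0],
    [0,0,-1,0,0,0,0],
  ],
)

```text
time: 26.2
eef_pos: [0.4714, 0.3263, 0.1733]
eef_rot: [0.001, 0.741, 0.672, 0.001]
force: [0.5, 0.0, -0.9]
opening: 0.149
```

Emit:
servo_tool(
  increments=[
    [0,0,-0.5,0,0,0,0],
    [0,0,-0.5,0,0,0,0],
    [0,0,-0.5,0,0,0,0],
    [0,0,-0.5,0,0,0,0],
    [0,0,0,0,0,0,0],
    [0,0,0,0,0,0,0],
    [0,0,0,0,0,0,0],
    [0,0,0,0,0,0,0],
  ],
)

```text
time: 27.0
eef_pos: [0.4713, 0.3263, 0.1755]
eef_rot: [0.001, 0.741, 0.672, 0.001]
force: [0.1, -0.0, -0.8]
opening: 0.144
```

Run:
```python
from h import *
s=r.state(); T=T_tool(s); print(s['time'],T.round(4),yaw_of(T),s['force'],s['wrist_torque'])
```

```text
27.0 [[ 9.750e-02  9.952e-01  1.800e-03  4.713e-01]
 [ 9.952e-01 -9.750e-02  1.000e-04  3.263e-01]
 [ 3.000e-04  1.800e-03 -1.000e+00  1.755e-01]
 [ 0.000e+00  0.000e+00  0.000e+00  1.000e+00]] 84.40289398990467 [ 0.12357115 -0.04306569 -0.7878004 ] [ 0.0474335  -0.02862325  0.05245514]
```

The foot passes through the slot with no load. I'll raise it clear.

Emit:
servo_tool(
  increments=[
    [0,0,-1,0,0,0,0],
    [0,0,-1,0,0,0,0],
    [0,0,-1,0,0,0,0],
    [0,0,-1,0,0,0,0],
    [0,0,-2,0,0,0,0],
    [0,0,-3,0,0,0,0],
    [0,0,-6,0,0,0,0],
    [0,0,-12,0,0,0,0],
  ],
)

```text
time: 27.8
eef_pos: [0.4707, 0.3258, 0.2033]
eef_rot: [0.001, 0.741, 0.672, -0.0]
force: [-0.9, -0.1, -0.7]
opening: 0.146
```

Emit:
servo_tool(
  increments=[
    [0,0,-15,0,0,0,0],
    [0,0,-18,0,0,0,0],
    [0,0,-18,0,0,0,0],
    [0,0,-15,0,0,0,0],
    [0,0,-10,0,0,0,0],
    [0,0,-5,0,0,0,0],
    [0,0,0,0,0,0,0],
    [0,0,0,0,0,0,0],
  ],
)

```text
time: 28.6
eef_pos: [0.4715, 0.3259, 0.2941]
eef_rot: [0.0, 0.741, 0.671, 0.002]
force: [0.9, 0.4, -1.3]
opening: 0.15
```

Run:
```python
from h import *
s=r.state(); T=T_tool(s); print(s['time'],T.round(4),yaw_of(T),s['force'])
c=grab('wrist')
for b in r.outline_of('ballast',c)[:2]:
    ys,xs=np.nonzero(b['mask']); P=np.array([atz(c,x,y,.042)[:2] for x,y in zip(xs,ys)])*1000; print(b['p'],cv2.minAreaRect(cv2.convexHull(P.astype(np.float32))))
plan([0.4777,0.193,0.29],71.6,10)
```

```text
28.6 [[ 0.0984  0.9951  0.0038  0.4715]
 [ 0.9951 -0.0984  0.0021  0.3259]
 [ 0.0024  0.0035 -1.      0.2941]
 [ 0.      0.      0.      1.    ]] 84.35080249080414 [ 0.86086437  0.41183041 -1.29382816]
0.6 ((467.98236083984375, 324.9029541015625), (33.113365173339844, 37.970088958740234), 81.17298126220703)
dist [   6.3 -132.8   -3.8] tot turn [ 0.17 -0.13 12.75]
[-13.2, 1.9, 0.4, 0.02, -0.01, 1.28]
[-13.1, 2.2, 0.4, 0.02, -0.01, 1.28]
[-13.1, 2.5, 0.4, 0.02, -0.01, 1.28]
[-13.0, 2.8, 0.4, 0.02, -0.01, 1.28]
[-12.9, 3.1, 0.4, 0.02, -0.01, 1.28]
[-12.9, 3.4, 0.4, 0.02, -0.01, 1.28]
[-12.8, 3.7, 0.4, 0.02, -0.01, 1.28]
[-12.7, 4.0, 0.4, 0.02, -0.01, 1.28]
[-12.6, 4.2, 0.4, 0.02, -0.01, 1.28]
[-12.5, 4.5, 0.4, 0.02, -0.01, 1.28]
```

Emit:
servo_tool(
  increments=[
    [-13,2,0,0.02,0,1.3,0],
    [-15,2.5,0,0.02,0,1.5,0],
    [-17,3,0,0.02,0,1.8,0],
    [-18,3.5,0,0.02,0,2,0],
    [-18,4,0,0.02,0,2,0],
    [-17,5,0,0.02,0,2,0],
    [-16,5,0,0,0,1.7,0],
    [-10,3,0,0,0,0.5,0],
  ],
)

```text
time: 29.5
eef_pos: [0.4728, 0.1854, 0.2923]
eef_rot: [-0.0, 0.818, 0.575, -0.0]
force: [-0.3, 0.8, -1.2]
opening: 0.145
```

Run:
```python
from h import *
s=r.state(); T=T_tool(s); print(s['time'],T.round(4),yaw_of(T),s['force'],s['qd'].round(2))
plan([0.478,0.193,0.235],71.4,6)
```

```text
29.5 [[ 3.383e-01  9.410e-01 -6.000e-04  4.728e-01]
 [ 9.410e-01 -3.383e-01  5.000e-04  1.854e-01]
 [ 3.000e-04 -7.000e-04 -1.000e+00  2.923e-01]
 [ 0.000e+00  0.000e+00  0.000e+00  1.000e+00]] 70.22635645799602 [-0.2648285   0.76542175 -1.20737888] [ 0.08 -0.1   0.07  0.09  0.05 -0.01  0.05]
dist [  5.2   7.6 -57.3] tot turn [-0.04 -0.02 -1.17]
[1.5, 0.4, 9.5, -0.01, -0.0, -0.2]
[1.5, 0.4, 9.5, -0.01, -0.0, -0.2]
[1.5, 0.4, 9.5, -0.01, -0.0, -0.2]
[1.5, 0.4, 9.5, -0.01, -0.0, -0.2]
[1.5, 0.4, 9.5, -0.01, -0.0, -0.2]
[1.5, 0.4, 9.5, -0.01, -0.0, -0.2]
```

Emit:
servo_tool(
  increments=[
    [2,0.5,6,0,0,-0.3,0],
    [2,0.5,8,0,0,-0.3,0],
    [2,0.5,9,0,0,-0.3,0],
    [2,0.5,10,0,0,-0.3,0],
    [1,0.4,10,0,0,0,0],
    [0,0,8,0,0,0,0],
    [0,0,4,0,0,0,0],
    [0,0,0,0,0,0,0],
  ],
)

```text
time: 30.3
eef_pos: [0.4777, 0.1949, 0.2308]
eef_rot: [-0.0, 0.811, 0.586, -0.001]
force: [-0.2, -0.4, -0.5]
opening: 0.148
```

Run:
```python
from h import *
s=r.state(); T=T_tool(s); print(s['time'],T.round(4),yaw_of(T),s['force'],s['qd'].round(2))
plan([0.478,0.193,0.208],71.4,6)
```

```text
30.3 [[ 0.3139  0.9494 -0.0022  0.4777]
 [ 0.9494 -0.3139 -0.0011  0.1949]
 [-0.0017 -0.0017 -1.      0.2308]
 [ 0.      0.      0.      1.    ]] 71.70272303040366 [-0.19269887 -0.38196455 -0.45139091] [-0.    0.01 -0.   -0.   -0.    0.   -0.  ]
dist [  0.3  -1.9 -22.8] tot turn [-0.1  0.1  0.3]
[-0.3, 0.2, 3.8, -0.02, 0.02, 0.05]
[-0.3, 0.2, 3.8, -0.02, 0.02, 0.05]
[-0.3, 0.1, 3.8, -0.02, 0.02, 0.05]
[-0.3, 0.1, 3.8, -0.02, 0.02, 0.05]
[-0.3, 0.1, 3.8, -0.02, 0.02, 0.05]
[-0.3, 0.1, 3.8, -0.02, 0.02, 0.05]
```

Emit:
servo_tool(
  increments=[
    [-0.5,0.3,3,-0.02,0.02,0.1,0],
    [-0.5,0.3,4,-0.02,0.02,0.1,0],
    [-0.5,0.2,4,-0.02,0.02,0.1,0],
    [-0.3,0,3,0,0,0,0],
    [0,0,3,0,0,0,0],
    [0,0,2,0,0,0,0],
    [0,0,2,0,0,0,0],
    [0,0,1,0,0,0,0],
  ],
)

```text
time: 31.1
eef_pos: [0.4784, 0.1928, 0.208]
eef_rot: [-0.0, 0.812, 0.583, 0.001]
force: [0.2, 0.3, -0.8]
opening: 0.145
```

Emit:
servo_tool(
  increments=[
    [0,0,1,0,0,0,0],
    [0,0,1,0,0,0,0],
    [0,0,1,0,0,0,0],
    [0,0,1,0,0,0,0],
    [0,0,1,0,0,0,0],
    [0,0,1,0,0,0,0],
    [0,0,1,0,0,0,0],
    [0,0,0,0,0,0,0],
  ],
)

```text
time: 31.9
eef_pos: [0.4785, 0.193, 0.2004]
eef_rot: [-0.0, 0.812, 0.583, 0.001]
force: [0.2, 0.5, -0.9]
opening: 0.146
```

Run:
```python
from h import *
s=r.state(); T=T_tool(s); print(s['time'],T.round(4),yaw_of(T),s['force'],s['qd'].round(2))
plan([0.478,0.193,0.148],71.4,6)
```

```text
31.9 [[ 3.196e-01  9.475e-01  9.000e-04  4.785e-01]
 [ 9.475e-01 -3.196e-01  1.200e-03  1.930e-01]
 [ 1.400e-03  4.000e-04 -1.000e+00  2.004e-01]
 [ 0.000e+00  0.000e+00  0.000e+00  1.000e+00]] 71.35966728916935 [ 0.19240964  0.47205555 -0.94503641] [ 0. -0.  0. -0.  0. -0. -0.]
dist [ -0.5   0.  -52.4] tot turn [ 0.03 -0.08 -0.04]
[-0.0, -0.1, 8.7, 0.0, -0.01, -0.01]
[-0.0, -0.1, 8.7, 0.0, -0.01, -0.01]
[-0.0, -0.1, 8.7, 0.0, -0.01, -0.01]
[-0.0, -0.1, 8.7, 0.0, -0.01, -0.01]
[-0.0, -0.1, 8.7, 0.0, -0.01, -0.01]
[-0.0, -0.1, 8.7, 0.0, -0.01, -0.01]
```

The foot is in the opening. I'll lower it to the seat.

Emit:
servo_tool(
  increments=[
    [0,-0.2,6,0,0,0,0],
    [0,-0.1,8,0,0,0,0],
    [0,-0.1,8,0,0,0,0],
    [0,0,8,0,0,0,0],
    [0,0,7,0,0,0,0],
    [0,0,5,0,0,0,0],
    [0,0,3,0,0,0,0],
    [0,0,1,0,0,0,0],
  ],
)

```text
time: 32.7
eef_pos: [0.4777, 0.1929, 0.1495]
eef_rot: [-0.0, 0.812, 0.583, -0.0]
force: [0.0, -0.7, -1.0]
opening: 0.145
```

Emit:
servo_tool(
  increments=[
    [0,0,1,0,0,0,0],
    [0,0,1,0,0,0,0],
    [0,0,1,0,0,0,0],
    [0,0,1,0,0,0,0],
    [0,0,0.6,0,0,0,0],
    [0,0,0.6,0,0,0,0],
    [0,0,0.6,0,0,0,0],
    [0,0,0,0,0,0,0],
  ],
)

```text
time: 33.5
eef_pos: [0.4784, 0.1931, 0.1464]
eef_rot: [-0.001, 0.812, 0.583, 0.001]
force: [0.1, 0.1, -0.2]
opening: 0.15
```

Run:
```python
from h import *
s=r.state(); T=T_tool(s); print(s['time'],T.round(4),yaw_of(T),s['force'],s['qd'].round(2))
```

```text
33.5 [[ 3.200e-01  9.474e-01  5.000e-04  4.784e-01]
 [ 9.474e-01 -3.200e-01  2.700e-03  1.931e-01]
 [ 2.700e-03 -4.000e-04 -1.000e+00  1.464e-01]
 [ 0.000e+00  0.000e+00  0.000e+00  1.000e+00]] 71.33895742903084 [ 0.14894515  0.08339692 -0.23346464] [-0.   -0.01  0.   -0.   -0.    0.01  0.  ]
```

It is seated. I'll release and retreat upward.

Emit:
servo_tool(
  increments=[
    [0,0,0,0,0,0,18],
    [0,0,0,0,0,0,24],
    [0,0,0,0,0,0,34],
    [0,0,0,0,0,0,44],
    [0,0,0,0,0,0,50],
    [0,0,0,0,0,0,50],
    [0,0,-5,0,0,0,50],
    [0,0,-12,0,0,0,50],
  ],
)

```text
time: 34.3
eef_pos: [0.478, 0.1927, 0.1633]
eef_rot: [-0.001, 0.812, 0.583, 0.0]
force: [0.3, -0.2, -0.8]
opening: 0.53
```

Emit:
servo_tool(
  increments=[
    [0,0,-20,0,0,0,50],
    [0,0,-25,0,0,0,50],
    [0,0,-25,0,0,0,50],
    [0,0,-25,0,0,0,50],
    [0,0,-25,0,0,0,50],
    [0,0,-25,0,0,0,50],
    [0,0,-15,0,0,0,50],
    [0,0,0,0,0,0,50],
  ],
)

```text
time: 35.1
eef_pos: [0.4787, 0.1906, 0.3387]
eef_rot: [-0.001, 0.813, 0.582, 0.003]
force: [0.2, -0.1, 0.3]
opening: 0.534
```

Run:
```python
from h import *
s=r.state(); T=T_tool(s); print(s['time'],s['eef_pos'],s['opening']*94,s['force'])
for n in ['wrist','side','top']:
    c=grab(n)
    for t in ['key_grip','ballast','board','stamp','clay_bell','small_cup']:
        print(n,t,[(round(b['p'],2),np.round(b['position'],3).tolist()) for b in r.boxes_of(t,c)[:3]])
    if n=='wrist':
        w=c
        for d in (0,): print('seated px: collar',proj(c,[.4777,.192,.076]),'griptop',proj(c,[.4777,.192,.189]),'board',proj(c,[.469,.3256,.01]))
        a=c['img'][60:260,260:460,::-1]
    if n=='side': b=c['img'][80:280,260:460,::-1]
cv2.imwrite('pics/fin.png',cv2.resize(np.hstack([a,b]),None,fx=2,fy=2,interpolation=cv2.INTER_CUBIC))
```

```text
35.1 [0.47865662 0.19061946 0.33874162] 50.184473033426094 [ 0.19089271 -0.07454417  0.28819651]
wrist key_grip [(0.83, [0.352, 0.343, 0.211]), (0.58, [0.467, 0.195, 0.174])]
wrist ballast [(0.81, [0.47, 0.325, 0.04])]
wrist board [(0.93, [0.464, 0.328, 0.011])]
wrist stamp [(0.71, [0.382, 0.264, 0.015]), (0.27, [0.464, 0.324, 0.008])]
wrist clay_bell [(0.83, [0.689, 0.076, 0.028]), (0.22, [0.63, 0.126, 0.034])]
wrist small_cup [(0.95, [0.631, 0.127, 0.034])]
seated px: collar [320.49160608 163.60543258] griptop [321.06620241 181.05000996] board [391.19173664 127.60594284]
side key_grip [(0.96, [0.358, 0.345, 0.185]), (0.9, [0.484, 0.191, 0.126]), (0.59, [0.625, 0.051, 0.086])]
side ballast []
side board []
side stamp [(0.66, [0.384, 0.26, 0.022])]
side clay_bell [(0.73, [0.704, 0.069, 0.029])]
side small_cup [(0.65, [0.627, 0.127, 0.041]), (0.43, [0.503, 0.179, 0.059])]
top key_grip [(0.55, [0.351, 0.341, 0.205]), (0.54, [0.615, 0.051, 0.092])]
top ballast [(0.45, [0.465, 0.336, 0.046])]
top board [(0.7, [0.454, 0.354, 0.008])]
top stamp []
top clay_bell [(0.68, [0.693, 0.072, 0.032]), (0.37, [0.555, -0.052, 0.035])]
top small_cup []
```

View pics/fin.png

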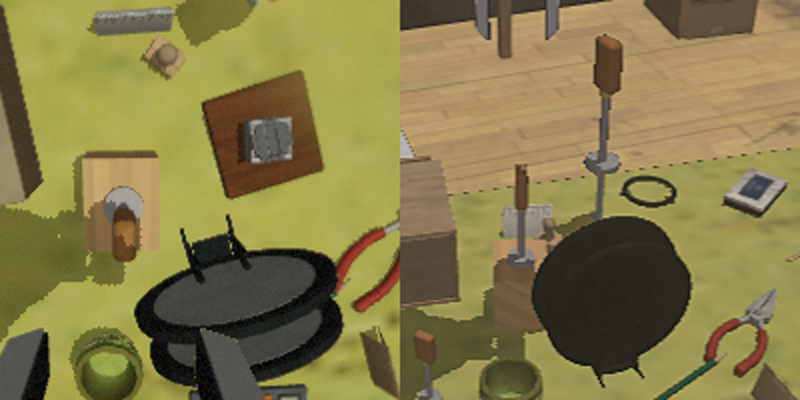

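The block stands upright near the middle of the board. The key hangs upright with its collar seated on the stand, the bystanders are in place, and the gripper is clear. I'll hand the job in.

```bash
python3 -c "
from workcell import r
print(r.close_job())"
```

```text
the job is handed in; nothing more can be done
None
```

The job is done and handed in at about 35 s of the 72 s allowed; no verdict was reported.

**What I did:** I took the 179 mm key from its stand and found the slot's angle (about −5°) by looking down the bore with the wrist camera. The foot went through the slot without any measurable contact force. I turned it about 82° under the cap, drew the block out and stood it on the board. Then I turned the foot back, withdrew it without load and hung the key in its stand.

**Last checks:**
- **Block:** the last wrist picture shows it upright on the board at about (0.470, 0.325), within a few mm of the board's centre.
- **Key:** it hangs upright with the collar seated, and it was released at the same pose where I grasped it, to within 1 mm.
- **Bystanders:** the clay bell, cup and stamp read within about 5 mm of their first positions. The gripper is open and well above everything.
- **Forces:** the readings I saw at the ends of moves never exceeded about 3.5 N, and the fingers stayed far from the block.

**What disagreed:** the top camera was a little off on the last look. It put the board at (0.454, 0.354), missed the stamp and cup, and did not report the key in the stand. The arm may have been partly blocking its view, so I relied on the wrist and side pictures, except for the block and board: the side camera didn't report those, so they rest on the wrist picture.

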